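Level the mould plate and slide the mould onto it

ROBOT

A 6-joint arm with a two-finger parallel gripper is mounted at the origin on the work surface; the furniture and walls round the work are solid. World frame = base frame: x ahead of the robot, y to its left, z up, the work surface at z = 0. Lengths are in m, angles in rad, forces in N, time in s.
With the tool pointing down it reaches from about 0.3 to 0.775 m from the base axis. Payload 14.6 kg.
Tool frame: the origin (TCP) lies at the very end of the fingers, on their centre line; the grasp point (between the pads) lies ctrl.tcp_to_grasp behind it (ctrl.tcp_to_grasp is the distance from the TCP to the grasp point, in m); x points along the fingers, y is the direction in which the jaws open and shut, and the axes are right-handed (so a half turn about x gives the same grasp; the last joint's range is limited). The gripper opens to 94 mm and grips with 3 to 60 N. Pads are 16 mm wide; open, the fingers measure 119 mm over their backs; the gripper's body (75 mm by 177 mm) begins 78 mm behind the grasp point.
Start: joints at [1.231, 0.3, 1.521, -0, 1.321, -0.067], TCP at [0.148, 0.53, 0.178] pointing down, gripper open.
Joint ranges: [-3.03, 3.03], [-0.79, 2.21], [0.23, 2.52], [-1.04, 4.18], [0, 3.07], [-2.55, 2.55]. Speed limits (rad/s): [2.22, 2.22, 2.57, 3.14, 3.14, 3.14].

INTERFACE

Orientations are given as [roll, pitch, yaw] about the fixed x, y, z axes, in that order (R = Rz(yaw) Ry(pitch) Rx(roll)).
In Python, from station import ctrl gives the robot as it stands.
- The arm moves only by the tool play_rows, never from a script. Its argument "increments" is a list that holds one entry, the list of rows, each a list of 5 numbers: the closure in counts, from 0 (fully open) to 255 (shut), then the shift along the tool's x, y, z in cm, then the turn about the tool's x in degrees. A call has 1 to 12 rows; each row shifts and turns the commanded pose from where the row before left it, along the tool's axes as they then stand; what a row does not reach is not made up. A row lasts 1/12 s, in which the tool goes at most 41.7 mm and 7.16 degrees, less where a joint would pass 70% of its speed; a pose out of reach is approached as far as the arm can. A call is refused whole if a number of a shift passes 4.17 or a number of a turn 7.16, either way. A call with a gripper value outside its range is refused whole. The fingers move at their own pace and stop on an object; "newtons" is the grip in N (left out, the last holds). Time passes only in rows, so rows that do not move let the fingers close. It gives the time, the measured TCP pose, the force and the opening at its end, in the units of the state.
- ctrl.get_obs(): the state, without advancing time (a new reading comes with each control period).
- ctrl.camera(name): name is "scene" or "top"; returns the picture (420x560x3 uint8, red, green, blue); there is no depth.
- ctrl.calibration(name): a dict with "fx", "fy", "cx", "cy" (pixels), "rvec" (rotation vector, rad) and "tvec" (3), from world to camera coordinates, as OpenCV has them. Camera axes: x right, y down, z forward; pixel columns grow to the right and rows downward; lengths in m; the calibration is good to about 2 mm. A picture is of the moment at which its call begins. calibration takes no time and is no camera call.
- ctrl.hand_in(): hands the job in, once; it reports no verdict.
The state is a dict: "time_s": time; "qpos": joint angles; "joint_vel": joint speeds; "tau": joint torques, N m; "ee_pos": TCP position; "eef_rot": TCP orientation; "force": force on the tool from outside, world axes, zero at the start; "moment": the same for the moment, N m; "grip_width": finger opening in m.
Only numpy, scipy, OpenCV 4.12 (cv2) and the standard library are available. Lean on these libraries where they do the work, as an engineer would, in place of code of your own. Each camera call takes 0.05 s, during which the arm holds its last target.

TASK

The hinged steel plate of the mould stand hangs down at its free end. Turn the red foot-screw knob until the plate is level (needle of the little dial on its green mark), then slide the brown rubber mould, without lifting it, from the fixed ledge across onto the plate so that it sits squarely inside the yellow outline. Leave the plate level and let go, and do not disturb the other things on the table.

Things in the scene. Friction and masses are not known exactly. Their poses are not given: they have to be found in the camera images.
- stand: Fixed grey levelling stand, bed 200x400x14 mm. Origin under the bed; y along its length, x across, z up. Fixed aluminium ledge with a blue outline at the +y end: 140 mm across x, y +75 to +195 mm, top 50 mm above the table. Next, on the -y side, the hinged plate (x within 70 mm of the centre line); then the knob, at x 0, y -152 mm.
- plate (a joint): Tilt of the hinged plate, rad: 0 level, negative when its free end (stand's -y end) hangs low; limits about -0.12 and +0.05. The hinge runs along the stand's x at y +74 mm, in the top face, 50 mm above the table, so that the level plate is flush with the ledge (2 mm seam). It moves only with the foot screw, which holds it where it is left.
- dial (a point): Centre of the face of the 60 mm white dial on the stand's -x side, leaning back, facing up and to -x. Its red needle shows the plate's tilt magnified 8 times and points at the thick green mark, at the top of the dial, when the plate is level. Black ticks are 0.2 rad of needle apart. The housing is up to 60 mm high.
- plate_mark (a point): Centre of the yellow outline on the plate's top face (outline 62x90 mm inside, long side along y; plate 140 mm across x, 178 mm along y, 8 mm thick). Moves with the plate; axes as the stand's when level (y along the length, towards the ledge). 90 mm from the hinge.
- knob_grip (a point): Point to grip on the foot-screw knob, on its vertical axis, 90 mm above the table: red bar 46 mm long (own x, turns with it), 14 mm thick (own y), from 16 mm below to 14 mm above this point, on a 48 mm black skirt. Turning clockwise seen from above raises the plate's free end, 0.035 rad of tilt per rad; 1.7 to 2.9 rad are needed, so regrip. It stays where left (friction 0.08 N m).
- mould_center (a point): Centre of the loose brown rubber mould block, 50 mm (its x) x 76 mm (its y) x 22 mm tall (z), about 0.11 kg; starts lying flat on the ledge, turned up to 0.2 rad from the stand's axes.
- wax_tree: Bystander: green wax tree on a round black rubber base of 127 mm, 240 mm tall; origin under its base. Leave alone.
- cutters: Bystander: small blue-handled side cutters lying flat, 60x105x12 mm; origin under the centre. Leave alone.
- tape: Bystander: roll of white tape lying flat, 58 mm, 24 mm tall; origin under the centre. Leave alone.
- flux: Bystander: small white square bottle, 46x46x71 mm; origin under the base. Leave alone.
There are look-alikes about, which are no part of the job. What is shaped like the part that bears mould_center but blue or purple is not meant.

How it is judged:
By the outcome, as a careful person would: the job done as asked, in the order asked, and still so for the second after the job is handed in, with the robot touching nothing.
It also fails if it takes over 72 s, if anything falls off the work surface, if the arm or the gripper's body presses on something with over 40 N, if the wrist force passes 120 N, or if a joint passes its speed limit or range.

## Working session

There is one attempt and no reset: what is moved stays moved. The work goes in short steps, Python scripts to look and compute and a tool call to move; the robot and the scene stay as the last step left them, time stands still between calls to the robot, and variables do not carry over. Pictures are saved under pics/ and viewed, and the job is handed in when it is done.

Besides the shell and the picture viewer there is one more tool, called after "Emit:" as name([rows], argument=value, ...), one row to a line, values as JSON. play_rows: Moves the arm, as the interface text tells. Its arguments: {"type":"object","properties":{"increments":{"type":"array"},"newtons":{"type":"number"}},"required":["increments"]}

```bash
mkdir -p pics; ls; cat > h.py <<'E'
import numpy as np, cv2
from station import ctrl
def K(n):
    c=ctrl.calibration(n); return np.array([[c['fx'],0,c['cx']],[0,c['fy'],c['cy']],[0,0,1.]]),np.array(c['rvec'],float),np.array(c['tvec'],float)
def snap(n,f):
    im=np.array(ctrl.camera(n))[:,:,::-1].copy(); cv2.imwrite('pics/'+f,im); return im
def ray(n,uv,z):
    k,r,t=K(n); R=cv2.Rodrigues(r)[0]; o=-R.T@t.ravel(); d=R.T@np.linalg.inv(k)@np.array([uv[0],uv[1],1.]); s=(z-o[2])/d[2]; return o+s*d
def proj(n,P):
    k,r,t=K(n); return cv2.projectPoints(np.array(P,float).reshape(-1,1,3),r,t,k,None)[0].reshape(-1,2)
E
python3 - <<'E'
from h import *
for n in('scene','top'):
    snap(n,n+'0.png'); k,r,t=K(n); print(n,k,(-cv2.Rodrigues(r)[0].T@t.ravel()))
print(ctrl.get_obs()); print(ctrl.tcp_to_grasp)
E
```

```text
pics
scene [[480.81590588   0.         279.27883562]
 [  0.         480.81590588 201.76573693]
 [  0.           0.           1.        ]] [-0.37894208 -0.56781982  1.06651497]
top [[495.29698238   0.         282.24772607]
 [  0.         495.29698238 215.35022084]
 [  0.           0.           1.        ]] [-0.5695691  -0.43874409  1.52196839]
{'time_s': 0.1, 'qpos': array([ 1.23140037e+00,  3.00412987e-01,  1.52148619e+00,  1.31795940e-05,
        1.32073775e+00, -6.66153415e-02]), 'joint_vel': array([-0.00036221, -0.00098481, -0.00195493, -0.00216851, -0.00057706,
        0.00048349]), 'tau': array([-2.20247862e-04, -5.32645261e+01, -3.53285587e+01,  7.09613808e-02,
        2.35044491e-02, -3.09613677e-05]), 'ee_pos': array([0.14809591, 0.5294155 , 0.17755837]), 'eef_rot': array([-1.64963607,  1.56975197, -1.92241995]), 'force': array([ 0.07994018, -0.13180354,  0.24520736]), 'moment': array([ 0.03533264, -0.02211496, -0.02000479]), 'grip_width': 0.09426044609901724}
0.0188
```

View pics/scene0.png

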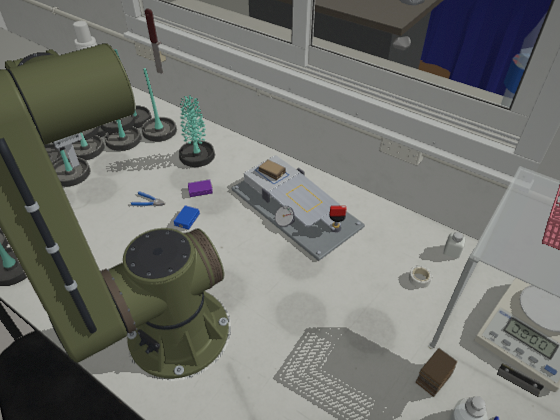

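View pics/top0.png

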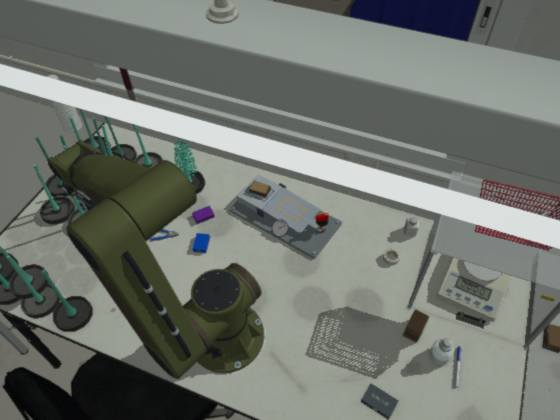

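The stand is at about (295,205) in the scene view and (283,215) in the top view. The brown block on the ledge at scene (272,170) is the mould. The purple block at (200,188) and the blue one at (187,217) lie on the table and are look-alikes. The brown cube at (436,372) is also on the table, so it isn't the mould. I'll enlarge both views.

```bash
python3 - <<'E'
import cv2
a=cv2.imread('pics/scene0.png')[145:265,220:370]; cv2.imwrite('pics/s0c.png',cv2.resize(a,None,fx=5,fy=5,interpolation=cv2.INTER_CUBIC)[:600])
a=cv2.imread('pics/top0.png')[165:265,215:350]; cv2.imwrite('pics/t0c.png',cv2.resize(a,None,fx=5.9,fy=5.9,interpolation=cv2.INTER_CUBIC)[:600])
E
```

```text
(no output)
```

View pics/s0c.png

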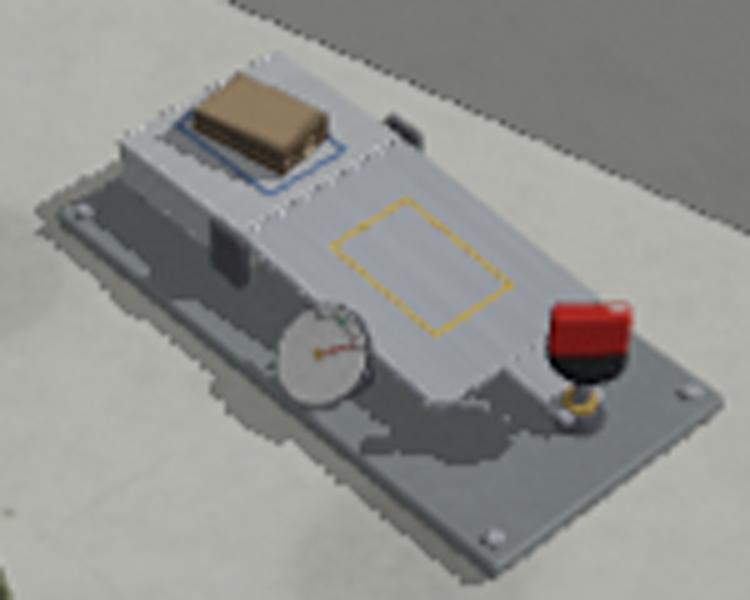

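View pics/t0c.png

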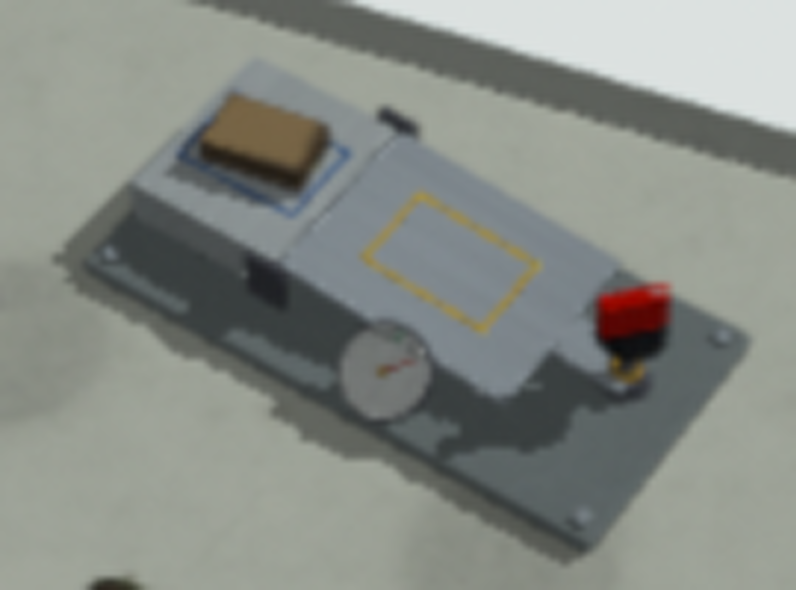

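```bash
cat > fit.py <<'E'
from h import *
from scipy.optimize import least_squares
def sc(p): return (np.array(p)+.5)/5-.5+[220,145]
def tp(p): return (np.array(p)+.5)/5.9-.5+[215,165]
S=[((-100,-200,14),(495,571)),((100,-200,14),(722,402)),((-100,200,14),(58,208)),((-70,195,50),(122,146)),((70,195,50),(275,53)),((-70,75,50),(247,228)),((70,75,50),(395,140))]
T=[((-100,200,14),(85,262)),((-100,-200,14),(588,548)),((100,-200,14),(748,338)),((-70,195,50),(132,182)),((70,195,50),(255,60)),((-70,75,50),(280,260)),((70,75,50),(393,137))]
def W(p,P):
    c,s=np.cos(p[2]),np.sin(p[2]); P=np.array(P,float)/1000
    return np.c_[p[0]+c*P[:,0]-s*P[:,1],p[1]+s*P[:,0]+c*P[:,1],P[:,2]]
def res(p,split=False):
    a=proj('scene',W(p,[s[0] for s in S]))-np.array([sc(s[1]) for s in S]); b=proj('top',W(p,[s[0] for s in T]))-np.array([tp(s[1]) for s in T])
    return (a,b) if split else np.r_[a.ravel(),b.ravel()]
g=ray('scene',(295,205),.05); print(g)
if __name__=='__main__':
    best=min((least_squares(res,[g[0],g[1],y],loss='soft_l1') for y in (-2,-1,0,1,2,3)),key=lambda r:r.cost)
    p=best.x; print(p,best.cost,*[x.round(1).tolist() for x in res(p,True)])
    print('knob',W(p,[(0,-152,90)]),'mark',W(p,[(0,-16,50)]))
    ms=[ray('scene',sc(q),.072) for q in((193,105),(240,73),(329,110),(283,150))]; mt=[ray('top',tp(q),.072) for q in((203,143),(232,95),(330,127),(297,180))]
    for m in(ms,mt):
        m=np.array(m)[:,:2]; c=m.mean(0); l=((m[1]-m[2])+(m[0]-m[3]))/2; w=((m[1]-m[0])+(m[2]-m[3]))/2
        print(c,'len',np.linalg.norm(l),np.linalg.norm(w),'yaw_y',np.arctan2(l[1],l[0])-np.pi/2, 'yawx',np.arctan2(w[1],w[0]))
        R=np.array([[np.cos(p[2]),np.sin(p[2])],[-np.sin(p[2]),np.cos(p[2])]]); print('in stand',R@(c-p[:2]))
E
python3 fit.py
```

```text
[ 0.49583832 -0.01345265  0.05      ]
[ 0.53619431  0.00296426 -0.25384242] 20.566691427182967 [[-0.3, -0.9], [2.7, -0.4], [2.6, -1.7], [-2.4, -0.7], [0.3, 0.5], [-4.1, 2.3], [0.0, 1.0]] [[1.2, -2.9], [-0.1, -0.4], [2.4, -0.0], [-1.6, 0.6], [-0.0, 0.1], [-2.5, 1.7], [0.4, 0.4]]
knob [[ 0.4980233  -0.14416485  0.09      ]] mark [[ 0.53217631 -0.01252302  0.05      ]]
[0.58020335 0.13396141] len 0.07074170575013676 0.04662864936925727 yaw_y 0.006414371255839768 yawx -0.06989730259240085
in stand [0.00970208 0.13785107]
[0.5753937  0.13098501] len 0.07109274555651293 0.04821382306346626 yaw_y -0.05482479708330912 yawx -0.02201979551382661
in stand [0.00579401 0.13376223]
```

```bash
cat > ov.py <<'E'
from fit import *
def L(z,x0,x1,y0,y1): return [(x0,y0,z),(x1,y0,z),(x1,y1,z),(x0,y1,z)]
def tilt(P,a):
    P=np.array(P,float); out=[]
    for x,y,z in P:
        d=y-74; h=z-50; out.append((x,74+d*np.cos(a)-h*np.sin(a)*1,50+d*np.sin(a)*(-1)*(-1)+h*np.cos(a)))
    return out
def overlay(p,a,fs,ft,out,fac=5):
    for n,f,o in(('scene',fs,(220,145,150,120)),('top',ft,(215,165,135,100))):
        im=cv2.imread('pics/'+f)[o[1]:o[1]+o[3],o[0]:o[0]+o[2]]; im=cv2.resize(im,None,fx=fac,fy=fac,interpolation=cv2.INTER_CUBIC)
        for P in(L(14,-100,100,-200,200),L(50,-70,70,75,195),tilt(L(50,-31,31,-61,29),a),tilt(L(50,-70,70,-104,74),a),L(104,-3,3,-155,-149)):
            q=(proj(n,W(p,P))-[o[0],o[1]]+.5)*fac-.5
            cv2.polylines(im,[q.round().astype(int)],True,(255,0,255),1)
        cv2.imwrite('pics/%s_%s.png'%(out,n),im)
E
python3 -c "
from ov import *
overlay([ 0.53619431 , 0.00296426 ,-0.25384242],0.075,'scene0.png','top0.png','ov0')"
```

```text
[ 0.49583832 -0.01345265  0.05      ]
```

View pics/ov0_scene.png

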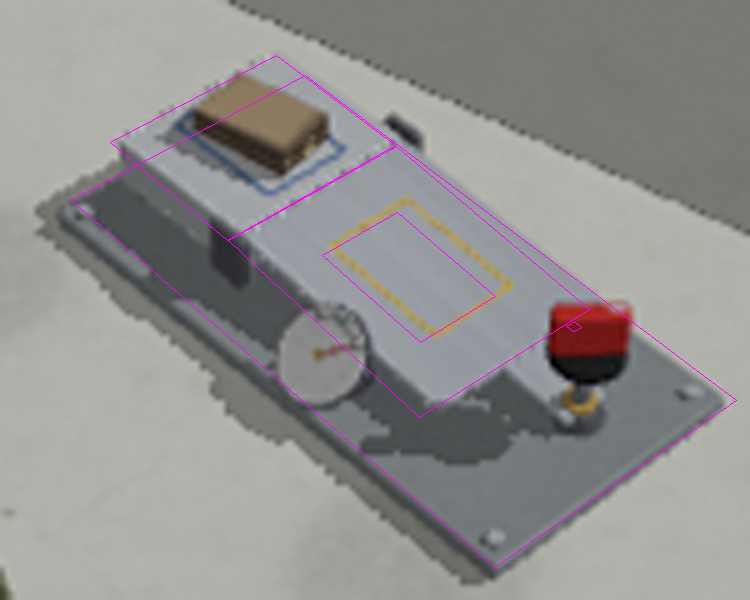

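```bash
python3 - <<'E'
import cv2
a=cv2.imread('pics/scene0.png')[150:215,225:325]; cv2.imwrite('pics/s0d.png',cv2.resize(a,None,fx=8,fy=8,interpolation=cv2.INTER_NEAREST))
a=cv2.imread('pics/scene0.png')[195:265,275:370]; cv2.imwrite('pics/s0e.png',cv2.resize(a,None,fx=8,fy=8,interpolation=cv2.INTER_NEAREST))
E
```

```text
(no output)
```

View pics/s0d.png

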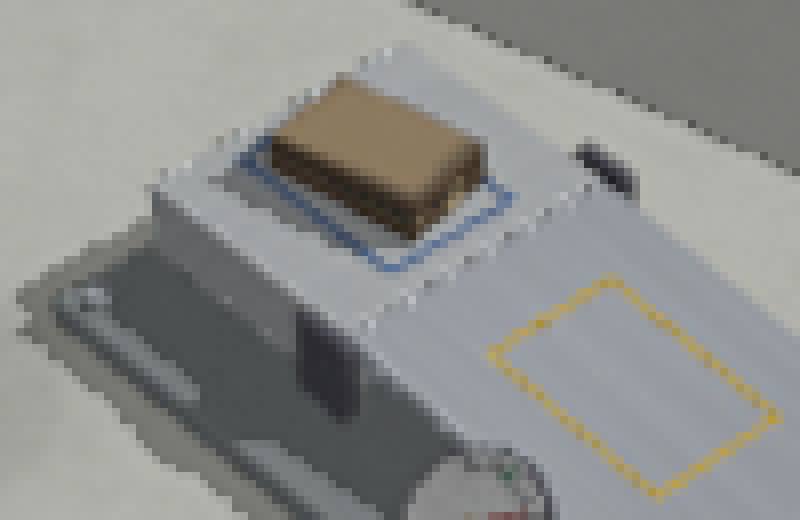

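View pics/s0e.png

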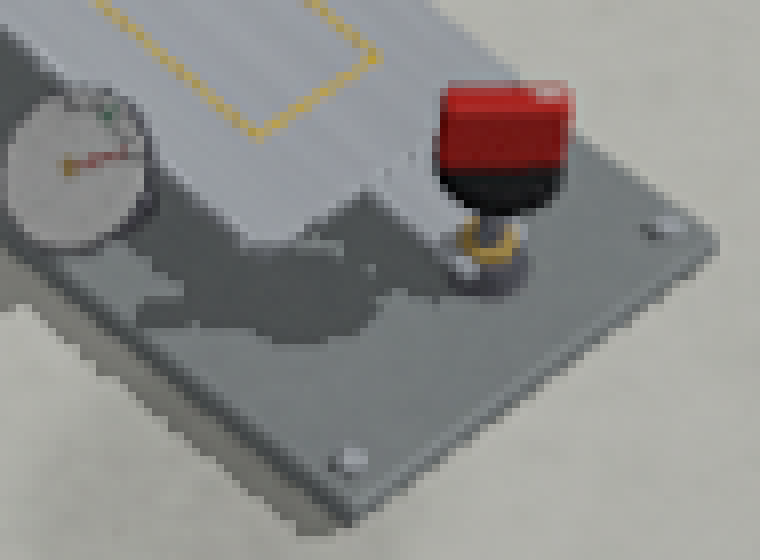

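View pics/ov0_top.png

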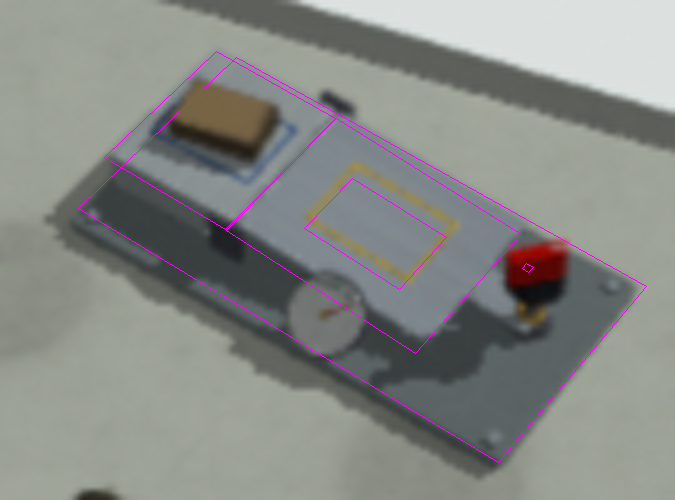

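```bash
python3 - <<'E'
from fit import *
for n,D,f in(('scene',S,sc),('top',T,tp)):
    obj=np.array([d[0] for d in D],float)/1000; im=np.array([f(d[1]) for d in D])
    k,r,t=K(n); ok,rv,tv=cv2.solvePnP(obj,im,k,None)
    R=cv2.Rodrigues(r)[0]; Ro=R.T@cv2.Rodrigues(rv)[0]; o=R.T@(tv.ravel()-t.ravel())
    e=cv2.projectPoints(obj,rv,tv,k,None)[0].reshape(-1,2)-im
    print(n,o.round(4),cv2.Rodrigues(Ro)[0].ravel().round(3)); print(e.round(1).tolist())
E
```

```text
[ 0.49583832 -0.01345265  0.05      ]
scene [ 0.5623  0.0198 -0.03  ] [ 0.052 -0.003 -0.227]
[[0.8, -0.8], [0.8, -0.0], [3.4, -2.3], [-1.5, -1.0], [-0.2, 0.2], [-2.9, 2.6], [-0.4, 1.3]]
top [-1.6795 -0.8808  3.0542] [-1.561 -0.752  2.367]
[[1.6, -2.3], [-1.4, -2.5], [1.3, 1.3], [-0.1, 1.9], [-2.1, -2.5], [0.2, 3.7], [0.4, 0.5]]
```

```bash
cat > fit2.py <<'E'
from ov import *
import fit
s8=lambda x,y,ox,oy:((x+.5)/8-.5+ox,(y+.5)/8-.5+oy)
S2=[((-100,-200,14),s8(348,512,275,195)),((100,-200,14),s8(716,240,275,195)),((-100,200,14),s8(58,296,225,150)),((-70,195,50),s8(155,188,225,150)),((70,195,50),s8(405,44,225,150)),((-70,75,50),s8(360,327,225,150)),((70,75,50),s8(615,178,225,150))]
T2=[((-100,200,14),tp((85,264))),((-100,-200,14),tp((588,546))),((100,-200,14),tp((748,338))),((-70,195,50),tp((132,182))),((70,195,50),tp((255,60))),((-70,75,50),tp((280,260)))]
M=[(-31,29),(31,29),(31,-61),(-31,-61)]
Ms=[s8(493,353,225,150),s8(612,282,225,150),s8(778,416,225,150),s8(657,493,225,150)]
Mt=[tp(q) for q in((367,258),(421,197),(538,265),(484,329))]
def res2(p,split=False):
    mk=tilt([(x*64/62,(y+16)*92/90-16,50) for x,y in M],p[3])
    a=proj('scene',W(p,[s[0] for s in S2]+mk))-np.array([s[1] for s in S2]+Ms); b=proj('top',W(p,[s[0] for s in T2]+mk))-np.array([s[1] for s in T2]+Mt)
    return (a,b) if split else np.r_[a.ravel(),b.ravel()]
if __name__=='__main__':
    r=least_squares(res2,[.536,.003,-.25,.07],loss='soft_l1'); p=r.x; print(p,r.cost)
    for x in res2(p,True): print(x.round(1).tolist())
    overlay(p,p[3],'scene0.png','top0.png','ov1'); print('knob',W(p,[(0,-152,90)]))
E
python3 fit2.py
```

```text
[ 0.49583832 -0.01345265  0.05      ]
[ 5.40395969e-01 -3.09903818e-04 -2.58837789e-01 -4.63471766e-03] 27.995699767501822
[[1.7, -1.0], [4.2, -0.1], [3.8, -2.6], [-0.6, -0.5], [1.5, 0.3], [-3.0, 1.6], [-1.1, 1.5], [-0.9, 0.7], [-0.2, 0.7], [-0.9, -0.5], [-1.4, -0.6]]
[[2.5, -4.0], [0.9, -0.6], [3.6, -0.3], [-0.2, -0.1], [1.3, -0.5], [-1.3, 1.1], [-0.6, 0.7], [0.3, 0.8], [-0.2, 0.3], [-1.0, 0.1]]
knob [[ 0.50149047 -0.1472465   0.09      ]]
```

View pics/ov1_scene.png

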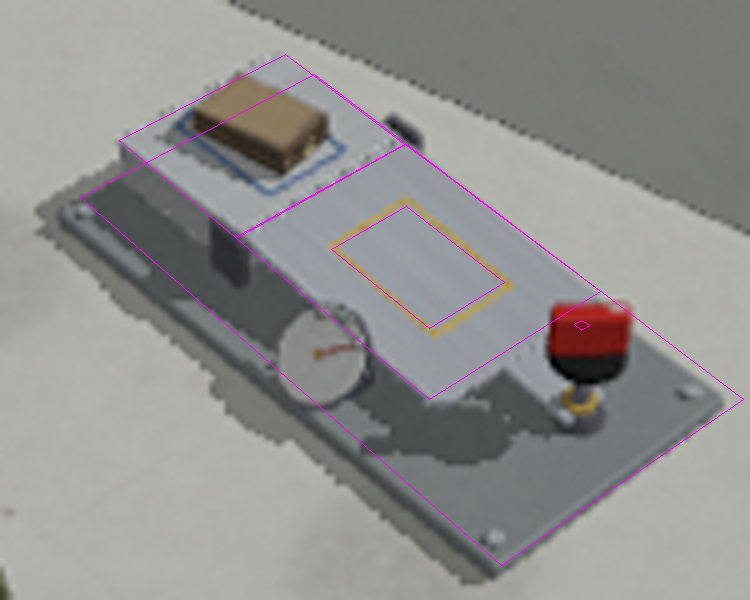

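View pics/ov1_top.png

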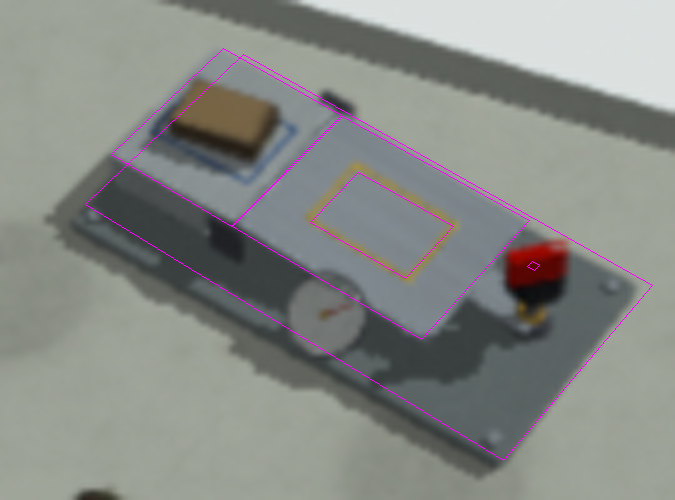

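```bash
python3 - <<'E'
from fit2 import *
for n,D,m in(('scene',S2,Ms),('top',T2,Mt)):
    print(n)
    for o,u in D:
        print(o, (ray(n,u,o[2]/1000)[:2]*1000).round(1))
    for u in m: print('mark',(ray(n,u,.05)[:2]*1000).round(1),(ray(n,u,.043)[:2]*1000).round(1))
E
```

```text
[ 0.49583832 -0.01345265  0.05      ]
scene
(-100, -200, 14) [ 386.7 -166.1]
(100, -200, 14) [ 578.1 -209.2]
(-100, 200, 14) [478.1 220.8]
(-70, 195, 50) [521.9 203.1]
(70, 195, 50) [656.3 175.2]
(-70, 75, 50) [503.4  87. ]
(70, 75, 50) [635.5  55.4]
mark [521.4  36.6] [527.6  40.7]
mark [582.3  21.7] [588.9  25.8]
mark [555.7 -71.4] [562.1 -68. ]
mark [494.3 -56.4] [500.3 -52.9]
top
(-100, 200, 14) [473.1 219. ]
(-100, -200, 14) [ 388.8 -165.9]
(100, -200, 14) [ 579.2 -207.1]
(-70, 195, 50) [522.6 205.1]
(70, 195, 50) [653.4 174.2]
(-70, 75, 50) [498.7  87.7]
mark [521.3  36.1] [526.5  38.4]
mark [582.3  23. ] [587.8  25.2]
mark [557.4 -68.6] [562.8 -66.8]
mark [495.7 -55.1] [500.8 -53.3]
```

```bash
python3 - <<'E'
from fit2 import *
P=ray('scene',(300,200),.05); print(P,proj('scene',P))
P=[(0.387,-.166,.014)]; print(proj('scene',P),S2[0])
print(W([.5,0,-.22],[(-100,-200,14)]))
p=[.5405,.0025,-.222]
print(W(p,[d[0] for d in S2]))
E
```

```text
[ 0.49583832 -0.01345265  0.05      ]
[ 0.52276608 -0.01369856  0.05      ] [[300. 200.]]
[[318.08079917 258.47389581]] ((-100, -200, 14), (318.0625, 258.5625))
[[ 0.35876433 -0.17335653  0.014     ]]
[[ 0.3989179  -0.17057371  0.014     ]
 [ 0.59400971 -0.21460991  0.014     ]
 [ 0.48699029  0.21960991  0.014     ]
 [ 0.51515316  0.20812718  0.05      ]
 [ 0.65171742  0.17730184  0.05      ]
 [ 0.48873144  0.0910721   0.05      ]
 [ 0.62529571  0.06024676  0.05      ]]
```

```bash
cat > fit3.py <<'E'
from fit2 import *
def res3(p,split=False):
    mk=tilt([(x*64/62,(y+16)*92/90-16,50) for x,y in M],p[3]); s=.985
    def adj(o):
        x,y,z=o
        if z==14: return (x*s+p[4],y*.992+p[5],z)
        return ((68.5 if x>0 else -68.5),y if y<100 else 194,z)
    a=proj('scene',W(p,[adj(s_[0]) for s_ in S2]+mk))-np.array([s_[1] for s_ in S2]+Ms); b=proj('top',W(p,[adj(s_[0]) for s_ in T2]+mk))-np.array([s_[1] for s_ in T2]+Mt)
    return (a,b) if split else np.r_[a.ravel(),b.ravel()]
def solve():
    return least_squares(res3,[.546,.003,-.22,.07,-20,0],loss='soft_l1')
if __name__=='__main__':
    r=solve(); p=r.x; print(p.round(4),r.cost)
    for x in res3(p,True): print(x.round(1).tolist())
    overlay(p,p[3],'scene0.png','top0.png','ov2'); print('knob',W(p,[(0,-152,90)]),'mark',W(p,[(0,-16,50)]))
    np.save('p.npy',p)
    ms=[ray('scene',s8(*q,225,150),.071) for q in((272,142),(345,80),(485,150),(413,205))]; mt=[ray('top',tp(q),.071) for q in((203,143),(232,95),(330,127),(297,180))]
    for m in(ms,mt):
        m=np.array(m)[:,:2]; c=m.mean(0); l=((m[1]-m[2])+(m[0]-m[3]))/2; w=((m[1]-m[0])+(m[2]-m[3]))/2
        print('mould',c,'len',np.linalg.norm(l),np.linalg.norm(w),'yaw_y',np.arctan2(l[1],l[0])-np.pi/2, 'yawx',np.arctan2(w[1],w[0]))
        R=np.array([[np.cos(p[2]),np.sin(p[2])],[-np.sin(p[2]),np.cos(p[2])]]); print('in stand',R@(c-p[:2]))
    # knob bar top at z=.104
E
python3 fit3.py
python3 -c "
import cv2
a=cv2.imread('pics/scene0.png')[195:235,320:360]; b=cv2.imread('pics/top0.png')[200:240,300:340]
cv2.imwrite('pics/k0.png',cv2.hconcat([cv2.resize(x,None,fx=10,fy=10,interpolation=cv2.INTER_NEAREST) for x in(a,b)]))"
```

```text
[ 0.49583832 -0.01345265  0.05      ]
[ 5.48100e-01  7.00000e-04 -2.22800e-01  7.58000e-02 -2.12585e+01
  4.39500e-01] 3.696055346080125
[[0.1, -0.2], [0.3, -0.3], [-0.7, 0.5], [-0.0, -0.6], [0.3, -0.2], [-1.6, 0.7], [-1.5, 0.3], [0.2, 0.3], [0.3, -0.0], [0.1, -0.1], [0.3, 0.1]]
[[-0.3, -0.5], [-0.1, 0.3], [0.6, 0.1], [0.2, -0.3], [0.3, -0.8], [-0.4, 0.1], [-0.0, 0.1], [0.3, -0.1], [0.1, -0.0], [-0.0, -0.0]]
knob [[ 0.51446764 -0.14753672  0.09      ]] mark [[ 0.54452375 -0.01489951  0.05      ]]
mould [0.5768645  0.13132451] len 0.0700492612580841 0.046479670101768344 yaw_y -0.009416513921128189 yawx -0.047878113703113914
in stand [-0.00077455  0.13375576]
mould [0.57618335 0.13137793] len 0.07114177610516337 0.04824707470087071 yaw_y -0.054824797083306676 yawx -0.022019795513827423
in stand [-0.00145067  0.13365733]
```

View pics/k0.png

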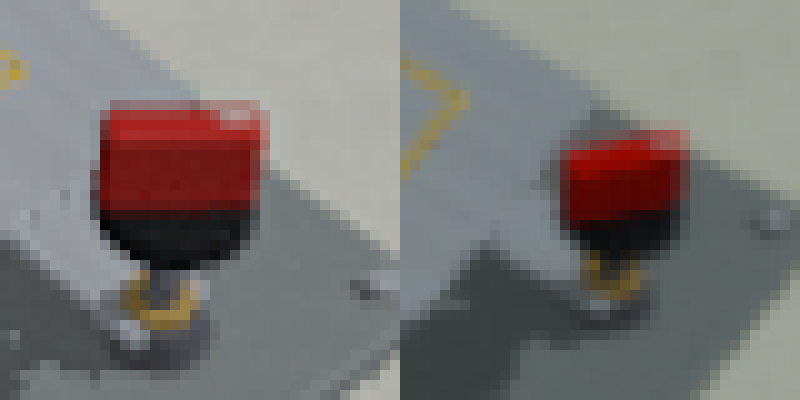

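View pics/ov2_scene.png

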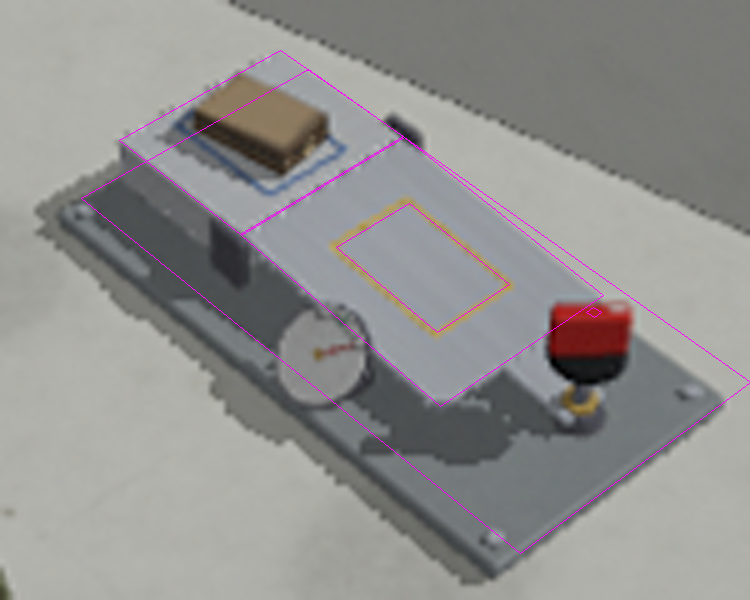

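```bash
python3 - <<'E'
from h import *
q=lambda x,y,ox,oy:((x+.5)/10-.5+ox,(y+.5)/10-.5+oy)
for n,ps in(('scene',[q(100,147,320,195),q(255,145,320,195),q(265,103,320,195),q(108,103,320,195)]),('top',[q(165,172,300,200),q(277,155,300,200),q(288,130,300,200),q(168,147,300,200)])):
    P=np.array([ray(n,p,.104)[:2] for p in ps]); d=P[1]-P[0]; d2=P[2]-P[3]
    print(P.round(4).tolist(),P.mean(0),np.linalg.norm(d),np.arctan2(d[1],d[0]),np.linalg.norm(d2),np.arctan2(d2[1],d2[0]),np.linalg.norm(P[3]-P[0]))
E
```

```text
[[0.4921, -0.1321], [0.5184, -0.1674], [0.5349, -0.1613], [0.5087, -0.1247]] [ 0.51355239 -0.14636082] 0.04403720120334673 -0.9310133766576963 0.044933145736929476 -0.9491071888912196 0.018166385541182155
[[0.4985, -0.1286], [0.5212, -0.1637], [0.5337, -0.1636], [0.5098, -0.1257]] [ 0.51576418 -0.14537403] 0.04179595791049041 -0.9970109160465537 0.044844293844431476 -1.0086084482268132 0.01165858212239316
```

```bash
python3 - <<'E'
from h import *
from scipy.spatial.transform import Rotation as Ro
for n,u in(('scene',(197,154)),('scene',(147,200)),('scene',(157,128))): print(n,u,ray(n,u,0.01).round(3))
o=ctrl.get_obs(); R=Ro.from_euler('xyz',o['eef_rot']).as_matrix(); print(R.round(3)); print('yaw of tool y',np.arctan2(R[1,1],R[0,1]))
E
python3 -c "
import cv2
a=cv2.imread('pics/scene0.png')[200:232,270:300]; b=cv2.imread('pics/top0.png')[214:242,266:296]
cv2.imwrite('pics/d0.png',cv2.hconcat([cv2.resize(x,(400,400),interpolation=cv2.INTER_NEAREST) for x in(a,b)]))"
```

```text
scene (197, 154) [0.542 0.431 0.01 ]
scene (147, 200) [0.276 0.401 0.01 ]
scene (157, 128) [0.57  0.658 0.01 ]
[[-0.     0.269  0.963]
 [-0.001  0.963 -0.269]
 [-1.    -0.001 -0.   ]]
yaw of tool y 1.2980124817542833
```

View pics/d0.png

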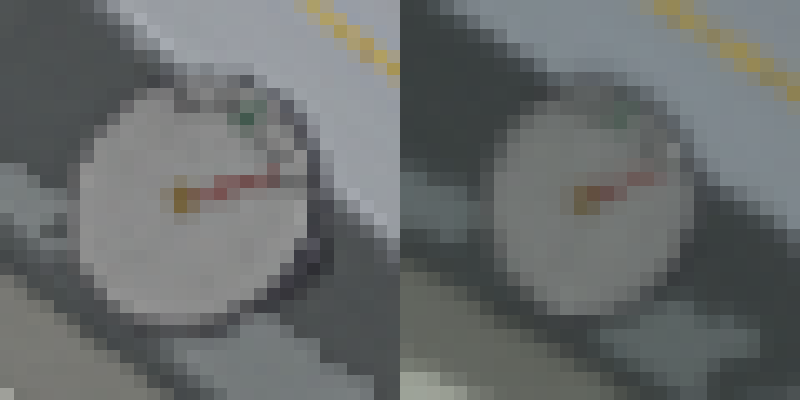

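Emit:
play_rows([
  [[0, 0, -1.2, 1.1, 0], [0, 0, -2.0, 2.0, 0], [0, 0, -2.4, 2.3, 0], [0, 0, -2.4, 2.3, 0], [0, 0, -2.4, 2.3, 0], [0, 0, -2.4, 2.3, 0], [0, 0, -2.4, 2.3, 0], [0, 0, -2.4, 2.3, 0], [0, 0, -2.4, 2.3, 0], [0, 0, -2.4, 2.3, 0], [0, 0, -2.4, 2.3, 0], [0, 0, -2.4, 2.3, 0]],
])

```text
time_s: 1.1
ee_pos: [0.3265, 0.1958, 0.178]
eef_rot: [-1.97, 1.571, -2.243]
force: [0.1, 0.6, 0.2]
grip_width: 0.0941
```

Emit:
play_rows([
  [[0, 0, -2.4, 2.3, 0], [0, 0, -2.4, 2.3, 0], [0, 0, -2.4, 2.3, 0], [0, 0, -2.4, 2.3, 0], [0, 0, -2.4, 2.3, 0], [0, 0, -2.4, 2.3, 0], [0, 0, -2.4, 2.3, 0], [0, 0, -2.4, 2.3, 0], [0, 0, -2.4, 2.3, 0], [0, 0, -2.0, 2.0, 0], [0, 0, -1.1, 1.1, 0], [0, 0, -0.6, 0.5, 0]],
])

```text
time_s: 2.1
ee_pos: [0.4925, -0.1134, 0.1774]
eef_rot: [-3.104, 1.57, 2.904]
force: [-0.1, 0.9, -0.4]
grip_width: 0.0938
```

Emit:
play_rows([
  [[0, 0, 0, 0, 4], [0, 0, 0, 0, 6.5], [0, 0, 0, 0, 6.5], [0, 0, 0, 0, 6.5], [0, 0, 0, 0, 6.5], [0, 0, 0, 0, 6], [0, 0, 0, 0, 4], [0, 0, 0, 0, 0]],
])

```text
time_s: 2.77
ee_pos: [0.4918, -0.1111, 0.178]
eef_rot: [-2.641, 1.57, 2.669]
force: [0.1, -0.1, -0.2]
grip_width: 0.0941
```

Emit:
play_rows([
  [[0, 0, -0.1, 1.2, 0], [0, 0, 0, 1.8, 0], [0, 0, 0, 1.2, 0], [0, 1.0, 0, 0, 0], [0, 2.0, 0, 0, 0], [0, 0, 0, 0, 0]],
])

```text
time_s: 3.27
ee_pos: [0.5133, -0.1464, 0.1442]
eef_rot: [-2.521, 1.565, 2.793]
force: [-0.9, -0.3, -0.5]
grip_width: 0.0943
```

```bash
cat > crop.py <<'E'
from h import *
def both(tag,cs=(220,145,160,120),ct=(205,160,160,120),f=5):
    for n,o in(('scene',cs),('top',ct)):
        im=snap(n,tag+n+'.png'); im=im[o[1]:o[1]+o[3],o[0]:o[0]+o[2]]
        cv2.imwrite('pics/%s%s_c.png'%(tag,n),cv2.resize(im,(400,300),interpolation=cv2.INTER_CUBIC))
    cv2.imwrite('pics/%s_c.png'%tag,cv2.hconcat([cv2.imread('pics/%s%s_c.png'%(tag,n)) for n in('scene','top')]))
E
python3 -c "
from crop import *
both('a1',(300,140,80,60+30),(285,160,80,90)); print(ctrl.get_obs()['ee_pos'])"
```

```text
[ 0.51449332 -0.14665702  0.14752347]
```

View pics/a1_c.png

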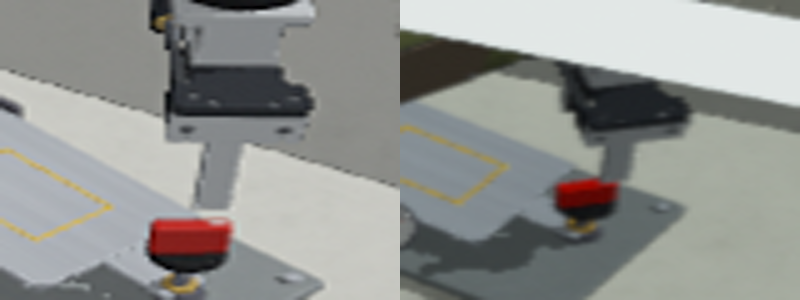

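```bash
python3 - <<'E'
from h import *
o=ctrl.get_obs(); c=o['ee_pos']; y=np.array([np.cos(.598),np.sin(.598),0])
for n,of in(('scene',(300,140)),('top',(285,160))):
    print(n,((proj(n,[c,c+.047*y,c-.047*y,[c[0],c[1],.104]])-of)*[5,300/90]).round(0).tolist())
E
```

```text
scene [[197.0, 186.0], [191.0, 148.0], [203.0, 225.0], [190.0, 223.0]]
top [[190.0, 158.0], [173.0, 125.0], [207.0, 192.0], [186.0, 183.0]]
```

Emit:
play_rows([
  [[0, 1.0, 0, 0, 0], [0, 1.5, 0, 0, 0], [0, 1.5, 0, 0, 0], [0, 1.5, 0, 0, 0], [0, 1.0, 0, 0, 0], [0, 0.4, 0, 0, 0], [0, 0, 0, 0, 0], [0, 0, 0, 0, 0]],
])

```text
time_s: 4.03
ee_pos: [0.5153, -0.147, 0.0797]
eef_rot: [0.62, 1.57, -0.35]
force: [0.0, 0.2, 0.8]
grip_width: 0.0938
```

Emit:
play_rows([
  [[120, 0, 0, 0, 0], [180, 0, 0, 0, 0], [230, 0, 0, 0, 0], [255, 0, 0, 0, 0], [255, 0, 0, 0, 0], [255, 0, 0, 0, 0], [255, 0, 0, 0, 0], [255, 0, 0, 0, 0]],
], newtons=15)

```text
time_s: 4.7
ee_pos: [0.515, -0.147, 0.0791]
eef_rot: [0.392, 1.571, -0.579]
force: [-0.3, 0.1, 0.0]
grip_width: 0.0441
```

```bash
python3 -c "
from crop import *
both('a2',(260,145,100,90),(245,165,100,90)); o=ctrl.get_obs();print(o['ee_pos'],o['force'],o['moment'],o['grip_width'],o['qpos'])"
```

```text
[ 0.51496457 -0.14697052  0.07904811] [ 0.26616844  0.80388466 -0.23869242] [-0.07657119  0.01199294  0.04492491] 0.03599984409652202 [-3.46387675e-01  3.71496194e-01  1.66995329e+00 -3.61503004e-05
  1.10018048e+00 -9.46235453e-01]
```

View pics/a2_c.png

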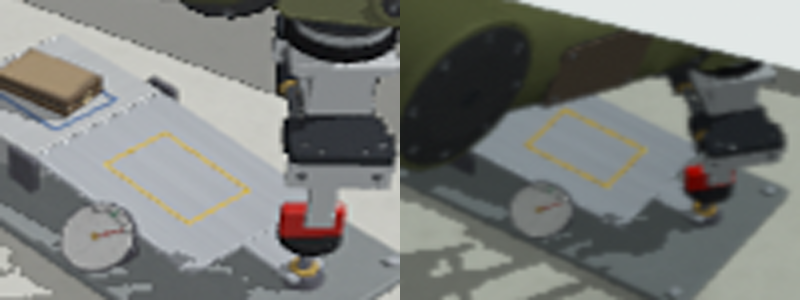

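Emit:
play_rows([
  [[255, 0, 0, 0, 0], [255, 0, 0, 0, 0], [255, 0, 0, 0, 0], [255, 0, 0, 0, 0], [255, 0, 0, 0, 0], [255, 0, 0, 0, 0], [255, 0, 0, 0, 0]],
], newtons=20)

```text
time_s: 5.38
ee_pos: [0.515, -0.147, 0.0791]
eef_rot: [-2.547, 1.571, 2.765]
force: [-0.4, -0.8, 0.1]
grip_width: 0.0005
```

```bash
python3 -c "
from crop import *
o=ctrl.get_obs();print(o['ee_pos'],o['force'],o['moment'],o['grip_width'])"
```

```text
[ 0.51497499 -0.14696235  0.07905097] [-0.44409646 -0.77315047  0.10004951] [-0.09403004  0.05526866  0.05044181] 0.000502488609885492
```

```bash
python3 -c "
from crop import *
both('a3',(310,165,60,60),(300,180,60,60)); 
im=cv2.imread('pics/a3scene.png')[170:230,310:370];im2=cv2.imread('pics/a3top.png')[180:240,300:360]
cv2.imwrite('pics/a3z.png',cv2.hconcat([cv2.resize(i,(400,400),interpolation=cv2.INTER_NEAREST) for i in(im,im2)]))"
```

```text
(no output)
```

View pics/a3z.png

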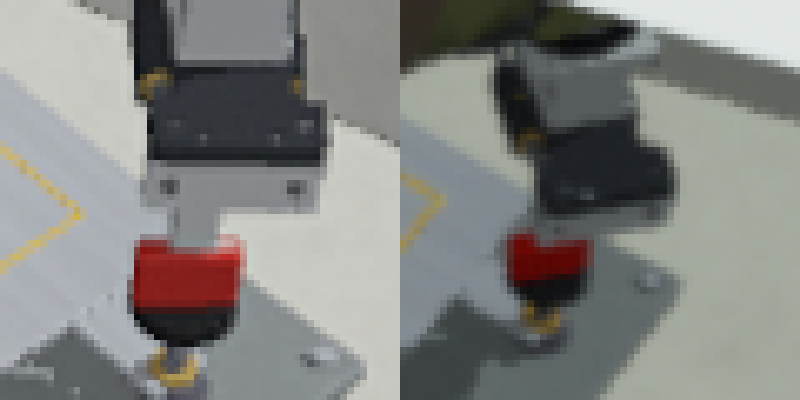

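```bash
python3 - <<'E'
from h import *
o=ctrl.get_obs(); c=o['ee_pos']; print(c,o['grip_width'])
x=c+[0,0,.05]
for n,of in(('scene',(310,170)),('top',(300,180))):
    print(n,((proj(n,[c,x,[.5145,-.1465,.104],[.5145,-.1465,.074],[.5145,-.1465,.03]])-of+.5)*400/60).round(0).tolist())
E
```

```text
[ 0.51500509 -0.14693147  0.07905602] 1.3578322497450441e-05
scene [[186.0, 290.0], [197.0, 206.0], [190.0, 249.0], [184.0, 298.0], [175.0, 367.0]]
top [[150.0, 264.0], [155.0, 207.0], [151.0, 237.0], [148.0, 270.0], [143.0, 318.0]]
```

```bash
python3 - <<'E'
from h import *
im=cv2.imread('pics/a2scene.png')[170:230,310:370];im2=cv2.imread('pics/a2top.png')[180:240,300:360]
cv2.imwrite('pics/a2z.png',cv2.hconcat([cv2.resize(i,(400,400),interpolation=cv2.INTER_NEAREST) for i in(im,im2)]))
E
```

```text
(no output)
```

View pics/a2z.png

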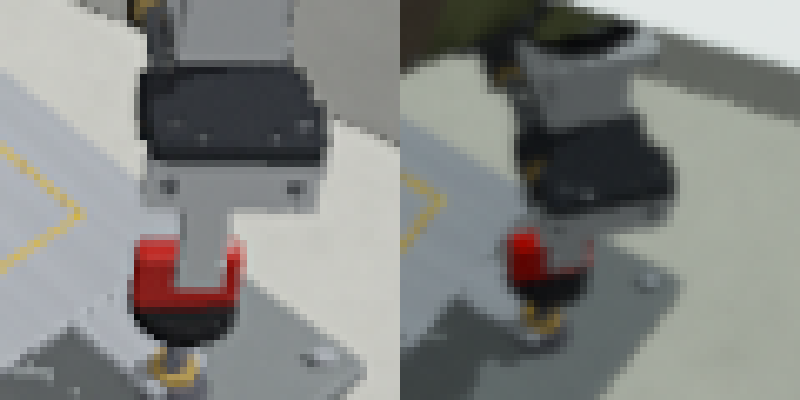

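Emit:
play_rows([
  [[255, -1.5, 0, 0, 0], [255, -2.0, 0, 0, 0], [255, -0.5, 0, 0, 0], [255, 0, 0, 0, 0], [255, 0, 0, 0, 0]],
])

```text
time_s: 5.9
ee_pos: [0.5148, -0.1469, 0.1185]
eef_rot: [-2.522, 1.571, 2.791]
force: [-0.2, -0.4, 0.1]
grip_width: 0.0007
```

```bash
python3 - <<'E'
from h import *
im=snap('scene','a4s.png')[160:230,300:370];im2=snap('top','a4t.png')[170:240,290:360]
cv2.imwrite('pics/a4z.png',cv2.hconcat([cv2.resize(i,(400,400),interpolation=cv2.INTER_NEAREST) for i in(im,im2)]))
o=ctrl.get_obs(); c=o['ee_pos']; print(c,o['qpos'],o['eef_rot'],o['grip_width'])
for n,of in(('scene',(300,160)),('top',(290,170))):
    print(n,((proj(n,[c,c+[0,0,.025]])-of+.5)*400/70).round(0).tolist())
E
```

```text
[ 0.51452732 -0.14678361  0.1179302 ] [-3.46344593e-01  3.25144257e-01  1.63376000e+00 -1.89849178e-05
  1.18418687e+00 -9.46215231e-01] [-2.50528491  1.56929774  2.80698188] 0.00023668320821399285
scene [[223.0, 251.0], [228.0, 214.0]]
top [[189.0, 246.0], [191.0, 222.0]]
```

View pics/a4z.png

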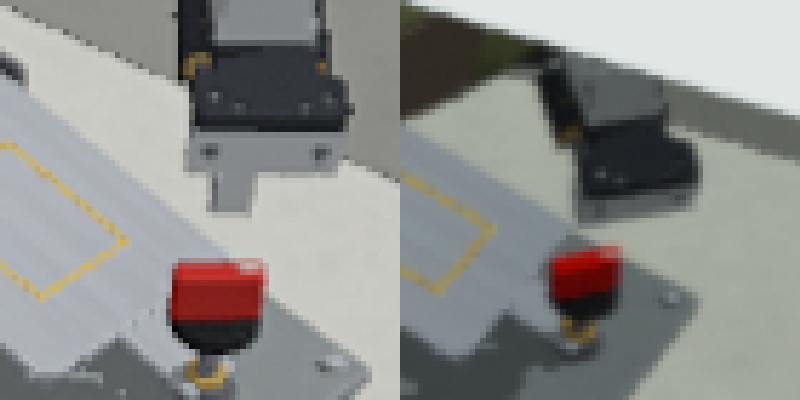

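```bash
python3 - <<'E'
from h import *
for n in('scene','top'): print(n,proj(n,[[0,0,0],[0,0,.2],[0,0,.3],[.1,0,0],[-.1,0,0],[0,.1,0],[0,-.1,0]]).round(1).tolist())
E
```

```text
scene [[178.9, 330.4], [166.2, 282.2], [158.5, 253.0], [205.7, 302.8], [149.4, 360.9], [150.6, 310.4], [209.2, 351.8]]
top [[226.0, 335.6], [219.8, 306.8], [216.1, 290.0], [239.1, 310.1], [212.1, 363.0], [199.1, 325.0], [253.8, 346.5]]
```

View pics/a4s.png

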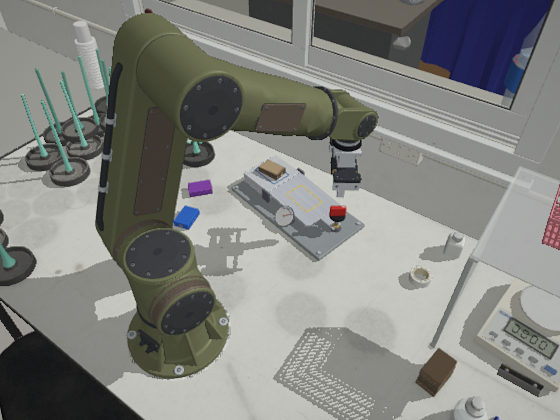

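Emit:
play_rows([
  [[100, 0, 0, 0, 0], [100, 0, 0, 0, 0], [100, 0, 0, 0, 0], [100, 0, 0, 0, 0], [100, 0, 0, 0, 0], [100, 0, 0, 0, 0], [100, 0, 0, 0, 0], [100, 0, 0, 0, 0], [100, 0, 0, 0, 0], [100, 0, 0, 0, 0]],
])

```text
time_s: 6.83
ee_pos: [0.515, -0.147, 0.1191]
eef_rot: [1.352, 1.571, 0.381]
force: [0.2, 0.5, 0.5]
grip_width: 0.0567
```

Emit:
play_rows([
  [[100, 1.0, 0, 0, 0], [100, 1.0, 0, 0, 0], [100, 1.0, 0, 0, 0], [100, 1.0, 0, 0, 0], [100, 0.5, 0, 0, 0], [100, 0, 0, 0, 0]],
])

```text
time_s: 7.33
ee_pos: [0.5143, -0.1467, 0.0723]
eef_rot: [-2.513, 1.568, 2.799]
force: [0.3, 0.2, -0.3]
grip_width: 0.0573
```

```bash
cat > z.py <<'E'
from h import *
import sys
def z(tag,s=(300,160),t=(290,170),w=70):
    im=snap('scene',tag+'s.png')[s[1]:s[1]+w,s[0]:s[0]+w];im2=snap('top',tag+'t.png')[t[1]:t[1]+w,t[0]:t[0]+w]
    cv2.imwrite('pics/%sz.png'%tag,cv2.hconcat([cv2.resize(i,(400,400),interpolation=cv2.INTER_NEAREST) for i in(im,im2)]))
    o=ctrl.get_obs(); print(o['time_s'],o['ee_pos'],o['force'],o['moment'],o['grip_width'],o['qpos'])
z(sys.argv[1])
E
python3 z.py a5
```

```text
7.4333 [ 0.5150231  -0.14697043  0.07395598] [ 0.11113551 -0.10400347  0.29700894] [-0.08792171 -0.00826134  0.01017889] 0.05705202008036889 [-3.46364857e-01  3.78290572e-01  1.67380956e+00 -6.97631172e-06
  1.08971459e+00 -9.46272993e-01]
```

View pics/a5z.png

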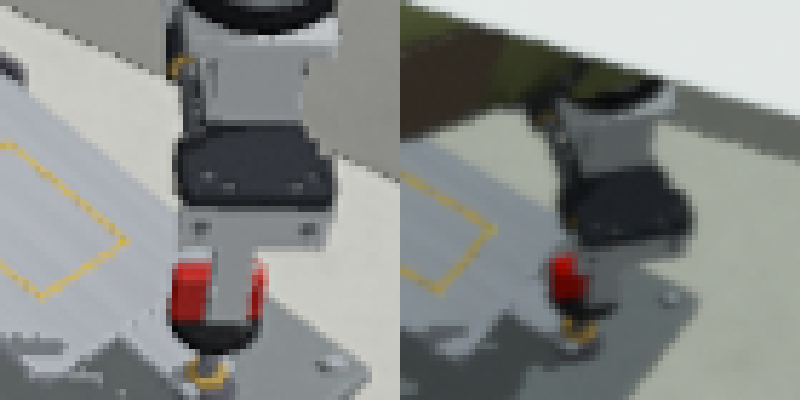

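Emit:
play_rows([
  [[100, 0.6, 0, 0, 0], [100, 0.6, 0, 0, 0], [100, 0.5, 0, 0, 0], [100, 0, 0, 0, 0], [100, 0, 0, 0, 0]],
])

```text
time_s: 7.85
ee_pos: [0.5148, -0.1469, 0.0568]
eef_rot: [-2.501, 1.57, 2.811]
force: [-0.0, 0.2, 0.7]
grip_width: 0.057
```

Emit:
play_rows([
  [[255, 0, 0, 0, 0], [255, 0, 0, 0, 0], [255, 0, 0, 0, 0], [255, 0, 0, 0, 0], [255, 0, 0, 0, 0], [255, 0, 0, 0, 0], [255, 0, 0, 0, 0], [255, 0, 0, 0, 0]],
], newtons=15)

```text
time_s: 8.52
ee_pos: [0.5165, -0.1462, 0.0572]
eef_rot: [1.195, 1.567, 0.224]
force: [12.1, 6.5, -5.8]
grip_width: 0.0136
```

```bash
python3 z.py a6
```

```text
8.6167 [ 0.51652118 -0.14619361  0.0571844 ] [11.97074367  5.71832498 -4.90245442] [ 1.08228259 -2.18095777  0.01024753] 0.013604446778839393 [-0.34515453  0.4011922   1.68594528  0.00227755  1.05144568 -0.94622345]
```

View pics/a6z.png

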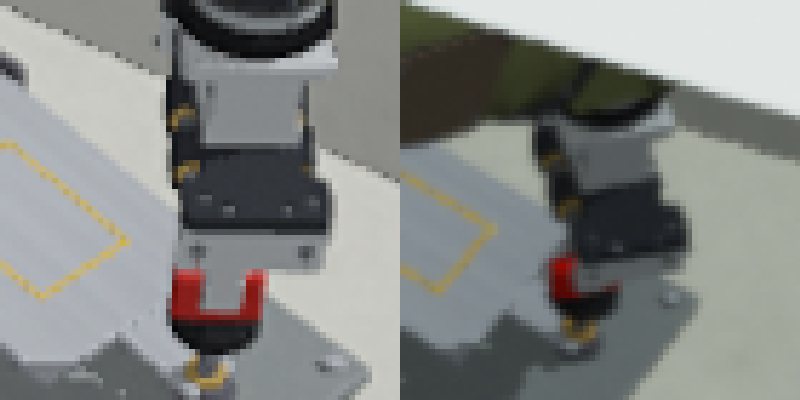

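Emit:
play_rows([
  [[255, 0, 0.18, 0, 0], [255, 0, 0, 0, 0], [255, 0, 0, 0, 2], [255, 0, 0, 0, 3], [255, 0, 0, 0, 4], [255, 0, 0, 0, 4], [255, 0, 0, 0, 4], [255, 0, 0, 0, 3], [255, 0, 0, 0, 0], [255, 0, 0, 0, 0]],
], newtons=20)

```text
time_s: 9.45
ee_pos: [0.5165, -0.1461, 0.0571]
eef_rot: [0.367, 1.571, -0.951]
force: [0.7, -1.8, 1.1]
grip_width: 0.0138
```

```bash
python3 z.py a7
```

```text
9.55 [ 0.5164811  -0.1460915   0.05713406] [ 0.56804678 -2.64728293  2.08640802] [-0.52674308  0.13075378 -0.0052135 ] 0.013844164286431855 [-3.43812504e-01  4.02886349e-01  1.68362034e+00 -1.80555801e-04
  1.05491335e+00 -5.96187355e-01]
```

View pics/a7z.png

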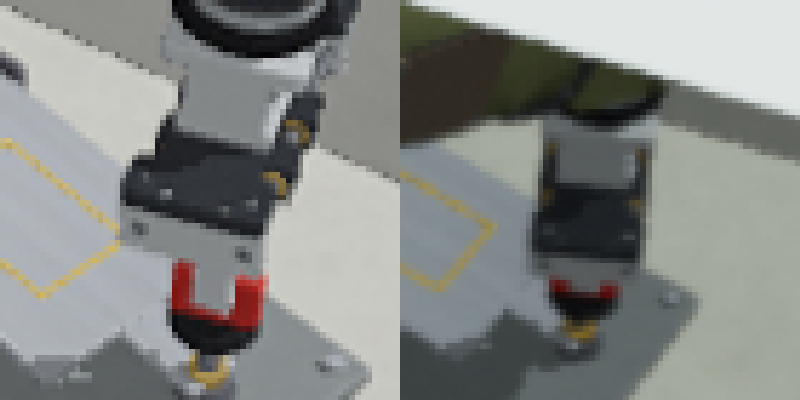

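Emit:
play_rows([
  [[255, 0, 0, 0, 3], [255, 0, 0, 0, 5], [255, 0, 0, 0, 5], [255, 0, 0, 0, 5], [255, 0, 0, 0, 5], [255, 0, 0, 0, 5], [255, 0, 0, 0, 5], [255, 0, 0, 0, 4], [255, 0, 0, 0, 3], [255, 0, 0, 0, 0], [255, 0, 0, 0, 0]],
])

```text
time_s: 10.47
ee_pos: [0.5163, -0.146, 0.0571]
eef_rot: [-0.989, 1.57, -3.005]
force: [-2.8, -2.8, 3.5]
grip_width: 0.0137
```

Emit:
play_rows([
  [[255, 0, 0, 0, 3], [255, 0, 0, 0, 5], [255, 0, 0, 0, 5], [255, 0, 0, 0, 5], [255, 0, 0, 0, 5], [255, 0, 0, 0, 5], [255, 0, 0, 0, 4], [255, 0, 0, 0, 3], [255, 0, 0, 0, 0], [255, 0, 0, 0, 0]],
])

```text
time_s: 11.3
ee_pos: [0.5162, -0.1459, 0.0571]
eef_rot: [-0.709, 1.57, 2.949]
force: [-5.0, -1.1, 6.3]
grip_width: 0.0139
```

```bash
python3 z.py a8; python3 -c "
import cv2
a=cv2.imread('pics/a8s.png')[200:232,270:300]; b=cv2.imread('pics/a8t.png')[214:242,266:296]
cv2.imwrite('pics/a8d.png',cv2.hconcat([cv2.resize(x,(400,400),interpolation=cv2.INTER_NEAREST) for x in(a,b)]))"
```

```text
11.4 [ 0.51614924 -0.14589915  0.05710916] [-3.8500659  -0.6078933   5.60689802] [-0.24653716  1.10149018 -0.10041614] 0.013848996019430442 [-3.43736982e-01  4.02714891e-01  1.68393670e+00 -6.93800281e-05
  1.05567589e+00  7.10540005e-01]
```

View pics/a8d.png

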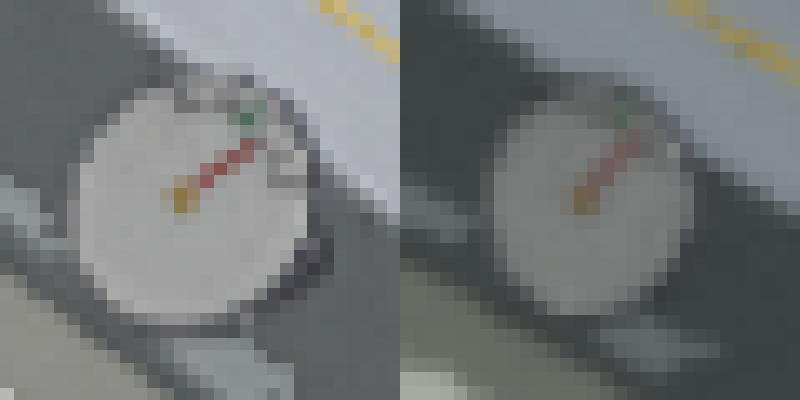

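View pics/a8z.png

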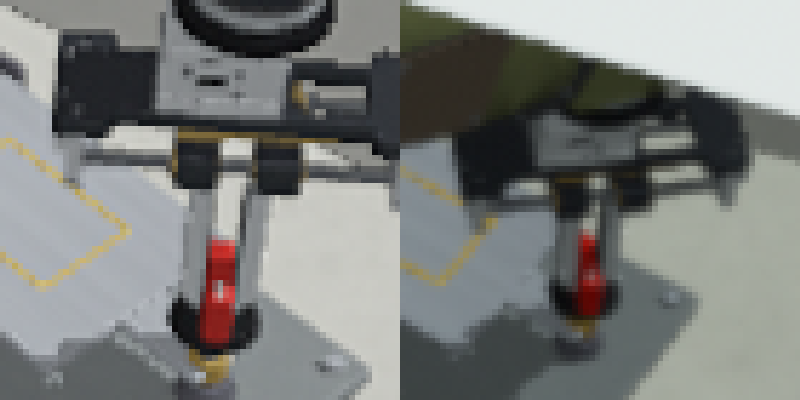

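```bash
cat > dial.py <<'E'
from h import *
p=np.load('p.npy')
def basis(n,b,h):
    c,s=np.cos(p[2]),np.sin(p[2]); R=np.array([[c,-s,0],[s,c,0],[0,0,1]])
    u=R@[np.sin(b),0,np.cos(b)]; r=R@[0,-1,0]
    H=ray(n,h,.045); P=proj(n,[H,H+.025*u,H+.025*r]); return P[1]-P[0],P[2]-P[0]
def ang(n,b,h,d):
    u,r=basis(n,b,h); a=np.linalg.solve(np.c_[u,r],d); return np.arctan2(a[1],a[0]),np.hypot(*a)
def centroid(im,box,f):
    x0,y0,x1,y1=box; s=im[y0:y1,x0:x1].astype(float); w=f(s[:,:,2],s[:,:,1],s[:,:,0]); w=np.clip(w,0,None)
    yy,xx=np.mgrid[y0:y1,x0:x1]; return np.array([(w*xx).sum(),(w*yy).sum()])/w.sum(),w.sum()
red=lambda r,g,b:np.where((r-g>25)&(abs(g-b)<25),r-np.maximum(g,b)-15,0)
hub=lambda r,g,b:np.where((r-b>45)&(g-b>20),r-b-40,0)
grn=lambda r,g,b:np.where((g-r>12),g-r-8,0)
def run(fs,ft):
    for n,f,box in(('scene',fs,(274,204,297,227)),('top',ft,(271,218,290,238))):
        im=cv2.imread('pics/'+f); G=grn; 
        h,hw=centroid(im,box,hub); g,gw=centroid(im,box,G); r,rw=centroid(im,box,red)
        print(n,'hub',h.round(2),hw,'green',g.round(2),gw,'red',r.round(2),rw)
        print('  ',[(round(b,1),[tuple(round(float(v),3) for v in ang(n,b,h,q-h)) for q in(g,r)]) for b in(.5,.7,.9)])
if __name__=='__main__':
    import sys; run(sys.argv[1],sys.argv[2])
E
python3 dial.py scene0.png top0.png; python3 dial.py a8s.png a8t.png
```

```text
scene hub [283.   215.47] 30.0 green [288.25 208.75] 20.0 red [286.54 214.54] 65.0
   [(0.5, [(0.261, 1.175), (0.807, 0.564)]), (0.7, [(0.155, 1.062), (0.783, 0.509)]), (0.9, [(0.04, 1.014), (0.738, 0.471)])]
top hub [nan nan] 0.0 green [282. 222.] 6.0 red [nan nan] 0.0
   [(0.5, [(nan, nan), (nan, nan)]), (0.7, [(nan, nan), (nan, nan)]), (0.9, [(nan, nan), (nan, nan)])]
scene hub [283.18 215.36] 61.0 green [288.23 208.61] 31.0 red [286.37 212.63] 146.0
   [(0.5, [(0.241, 1.155), (0.443, 0.608)]), (0.7, [(0.132, 1.046), (0.364, 0.543)]), (0.9, [(0.015, 1.002), (0.265, 0.508)])]
top hub [nan nan] 0.0 green [282. 222.] 5.0 red [nan nan] 0.0
   [(0.5, [(nan, nan), (nan, nan)]), (0.7, [(nan, nan), (nan, nan)]), (0.9, [(nan, nan), (nan, nan)])]dial.py:11: RuntimeWarning: invalid value encountered in divide
  yy,xx=np.mgrid[y0:y1,x0:x1]; return np.array([(w*xx).sum(),(w*yy).sum()])/w.sum(),w.sum()
dial.py:11: RuntimeWarning: invalid value encountered in divide
  yy,xx=np.mgrid[y0:y1,x0:x1]; return np.array([(w*xx).sum(),(w*yy).sum()])/w.sum(),w.sum()
```

Emit:
play_rows([
  [[255, 0, 0, 0, 3], [255, 0, 0, 0, 5], [255, 0, 0, 0, 6], [255, 0, 0, 0, 6], [255, 0, 0, 0, 6], [255, 0, 0, 0, 6], [255, 0, 0, 0, 3], [255, 0, 0, 0, 2], [255, 0, 0, 0, 0], [255, 0, 0, 0, 0]],
])

```text
time_s: 12.23
ee_pos: [0.5161, -0.1457, 0.0571]
eef_rot: [-0.391, 1.57, 2.621]
force: [-6.0, 0.7, 6.6]
grip_width: 0.0137
```

```bash
python3 z.py a9; sed -i 's/(.*top.,ft,(271,218,290,238)))/(("scene",fs,(274,204,297,227)),)/' dial.py; grep -n "for n,f,box" dial.py; python3 dial.py a9s.png x; python3 -c "
import cv2
a=cv2.imread('pics/a9s.png')[200:232,270:300]; b=cv2.imread('pics/a9t.png')[214:242,266:296]
cv2.imwrite('pics/a9d.png',cv2.hconcat([cv2.resize(x,(400,400),interpolation=cv2.INTER_NEAREST) for x in(a,b)]))"
```

```text
12.3333 [ 0.51612151 -0.14570921  0.05711712] [-5.28760266 -0.02732853  6.30498075] [ 0.06020557  1.17778583 -0.09926021] 0.013895297424027453 [-3.43565292e-01  4.02638026e-01  1.68402674e+00  2.29895062e-04
  1.05583200e+00  1.35626402e+00]
16:    for n,f,box in(("scene",fs,(274,204,297,227)),):
scene hub [283.15 215.37] 59.0 green [288.2  208.63] 30.0 red [285.81 212.4 ] 111.0
   [(0.5, [(0.242, 1.154), (0.323, 0.559)]), (0.7, [(0.133, 1.045), (0.225, 0.503)]), (0.9, [(0.016, 1.001), (0.115, 0.477)])]
```

View pics/a9d.png

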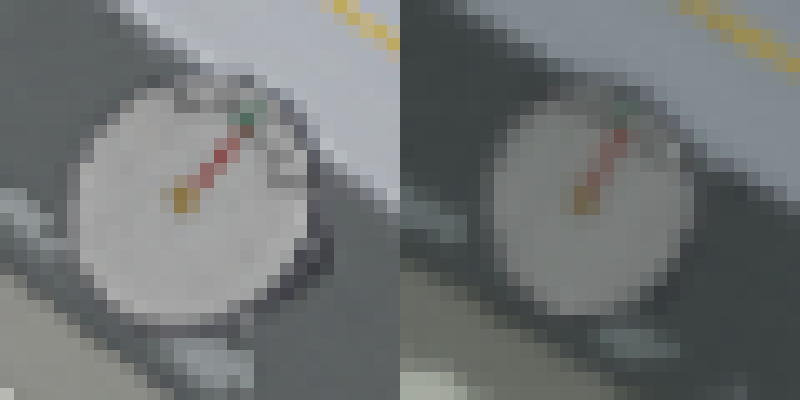

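Emit:
play_rows([
  [[255, 0, 0, 0, 3], [255, 0, 0, 0, 5], [255, 0, 0, 0, 3], [255, 0, 0, 0, 1], [255, 0, 0, 0, 0], [255, 0, 0, 0, 0]],
])

```text
time_s: 12.83
ee_pos: [0.5162, -0.1457, 0.0571]
eef_rot: [-0.264, 1.57, 2.539]
force: [-5.2, 1.4, 6.1]
grip_width: 0.014
```

```bash
cat > dial2.py <<'E'
from dial import *
def meas(f,n,box,b=.9,show=True):
    im=cv2.imread('pics/'+f).astype(float); x0,y0,x1,y1=box; s=im[y0:y1,x0:x1]; B,G,R=s[:,:,0],s[:,:,1],s[:,:,2]; L=s.mean(2)
    yy,xx=np.mgrid[y0:y1,x0:x1]
    base=lambda q:q-np.median(q)
    rd=np.clip(base((R-np.minimum(G,B*1.0))/L)-.08,0,None)   # any red/orange
    yel=np.clip(base((G-B)/L)-.06,0,None); gn=np.clip(base((G-R)/L)-.03,0,None)
    red=np.where(yel>0.03,0,np.clip(base((R-G)/L)-.06,0,None))
    c=lambda w:np.array([(w*xx).sum(),(w*yy).sum()])/w.sum()
    h=c(yel); g=c(gn); r=c(red)
    ag=ang(n,b,h,g-h)[0]; ar=ang(n,b,h,r-h)[0]
    # per pixel weighted angle about hub
    m=red>0; a=np.array([ang(n,b,h,np.array([x,y])-h) for x,y in zip(xx[m],yy[m])]); w=red[m]
    d=np.array([np.sum(w*a[:,1]*np.sin(a[:,0])*a[:,1]),np.sum(w*a[:,1]*np.cos(a[:,0])*a[:,1])])
    print(f,'hub',h.round(2),'g',g.round(2),'r',r.round(2),'ag %.3f ar %.3f wa %.3f diff %.3f / %.3f'%(ag,ar,np.arctan2(*d),ar-ag,np.arctan2(*d)-ag), m.sum(),(gn>0).sum(),(yel>0).sum())
if __name__=='__main__':
    import sys
    for fs,ft in(('scene0.png','top0.png'),('a8s.png','a8t.png'),('a9s.png','a9t.png'))+tuple(tuple([t+'s.png',t+'t.png']) for t in sys.argv[1:]):
        meas(fs,'scene',(275,206,294,225)); meas(ft,'top',(273,220,288,236))
E
python3 z.py b0; python3 dial2.py b0;python3 -c "
import cv2
a=cv2.imread('pics/b0s.png')[200:232,270:300]; b=cv2.imread('pics/b0t.png')[214:242,266:296]
cv2.imwrite('pics/b0d.png',cv2.hconcat([cv2.resize(x,(400,400),interpolation=cv2.INTER_NEAREST) for x in(a,b)]))"
```

```text
12.9333 [ 0.51614178 -0.14565466  0.05709654] [-4.87687011  0.21135978  5.41459778] [ 0.12680586  1.09898847 -0.05081215] 0.01357041254023981 [-3.43484823e-01  4.02700786e-01  1.68399152e+00  2.88236909e-04
  1.05585065e+00  1.56575303e+00]
scene0.png hub [283.57 214.88] g [284.37 209.57] r [287.3  214.29] ag -0.548 ar 0.836 wa 0.819 diff 1.384 / 1.367 9 37 8
top0.png hub [279.44 227.37] g [280.52 225.27] r [282.44 226.47] ag 0.009 ar 0.816 wa 0.809 diff 0.806 / 0.800 8 35 5
a8s.png hub [283.54 214.98] g [284.8 210. ] r [286.35 212.64] ag -0.438 ar 0.281 wa 0.289 diff 0.718 / 0.727 10 35 8
a8t.png hub [279.37 227.39] g [280.93 227.02] r [281.52 224.84] ag 0.875 ar 0.245 wa 0.261 diff -0.630 / -0.614 9 28 5
a9s.png hub [283.59 214.92] g [284.51 210.43] r [285.96 212.22] ag -0.489 ar 0.106 wa 0.099 diff 0.595 / 0.589 10 35 8
a9t.png hub [279.34 227.5 ] g [281.06 226.54] r [281.16 224.36] ag 0.611 ar 0.063 wa 0.073 diff -0.548 / -0.538 10 27 5
b0s.png hub [283.57 214.95] g [284.67 210.5 ] r [285.79 211.95] ag -0.445 ar 0.011 wa 0.011 diff 0.456 / 0.457 8 35 7
b0t.png hub [279.33 227.49] g [280.92 226.53] r [280.84 224.68] ag 0.572 ar 0.028 wa 0.034 diff -0.543 / -0.538 10 31 4
```

View pics/b0d.png

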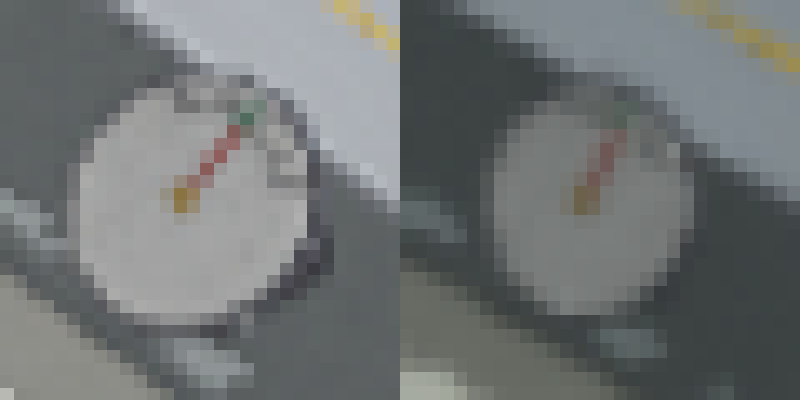

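```bash
cat > dial3.py <<'E'
from dial import *
from scipy.optimize import least_squares
BX={'scene':(275,206,294,225),'top':(273,220,288,236)}; GB={'scene':(286,205,292,212),'top':(279,219,286,225)}
def feats(f,n):
    im=cv2.imread('pics/'+f).astype(float)
    def part(box):
        x0,y0,x1,y1=box; s=im[y0:y1,x0:x1]; yy,xx=np.mgrid[y0:y1,x0:x1]; return s[:,:,0],s[:,:,1],s[:,:,2],s.mean(2),xx,yy
    B,G,R,L,xx,yy=part(BX[n]); base=lambda q:q-np.median(q); c=lambda w,xx,yy:np.array([(w*xx).sum(),(w*yy).sum()])/w.sum()
    yel=np.clip(base((G-B)/L)-.06,0,None); red=np.where(yel>.03,0,np.clip(base((R-G)/L)-.06,0,None))
    h=c(yel,xx,yy); r=c(red,xx,yy)
    B,G,R,L,xx,yy=part(GB[n]); gn=(G-(R+B)/2)/L; gn=np.clip(gn-np.median(gn)-.04,0,None); g=c(gn,xx,yy)
    return h,r,g
def R3():
    c,s=np.cos(p[2]),np.sin(p[2]); return np.array([[c,-s,0],[s,c,0],[0,0,1]])
def fit(data,gain=.28):
    # data: list of (tag_s,tag_t,k)
    F={n:[feats(d[i],n) for d in data] for i,n in enumerate(('scene','top'))}; ks=np.array([d[2] for d in data]); Rm=R3()
    gm={n:np.median([x[2] for x in F[n][:2]],axis=0) for n in F}; hm={n:np.median([x[0] for x in F[n]],axis=0) for n in F}
    def res(q,full=False):
        H=q[:3]; b,t0,rn,rg=q[3:7]; u=Rm@[np.sin(b),0,np.cos(b)]; r=Rm@[0,-1,0]; o=[]
        for n,i in(('scene',7),('top',9)):
            off=q[i:i+2]  # residual calib shift of this camera (px)
            P=[H]+[H+rg*u]+[H+rn*(np.cos(t)*u+np.sin(t)*r) for t in t0-gain*ks]
            pr=proj(n,P)+off; o+= [(pr[0]-hm[n])*.7,(pr[1]-gm[n])]+[pr[2+j]-F[n][j][1] for j in range(len(ks))]
            o.append(off*.7)
        return np.concatenate(o)
    H0=ray('scene',hm['scene'],.045)
    s=least_squares(res,[*H0,.9,.7,.012,.025,0,0,0,0],loss='soft_l1',f_scale=.3)
    J=s.jac; cov=np.linalg.pinv(J.T@J)*2*s.cost/(len(s.fun)-11)
    print('b %.3f t0 %.3f±%.3f rn %.4f rg %.4f H %s cost %.3f'%(*s.x[3:5],cov[4,4]**.5,s.x[5],s.x[6],s.x[:3].round(3),s.cost)); print('gm',gm,'remaining needle now',(s.x[4]-gain*ks[-1]).round(3),'knob rad',((s.x[4]-gain*ks[-1])/gain).round(3))
    print(s.fun.reshape(-1,2).round(2).tolist())
Q0=-.94622
D=[('scene0.png','top0.png',0),('a7s.png','a7t.png',-.59619-Q0),('a8s.png','a8t.png',.71054-Q0),('a9s.png','a9t.png',1.35626-Q0),('b0s.png','b0t.png',1.56575-Q0)]
if __name__=='__main__':
    fit(D); fit(D[1:])
E
python3 dial3.py
```

```text
b 0.858 t0 0.721±0.027 rn 0.0126 rg 0.0246 H [ 0.446 -0.006  0.042] cost 0.189
gm {'scene': array([288.17394624, 208.72026095]), 'top': array([282.18661862, 221.4859132 ])} remaining needle now 0.018 knob rad 0.063
[[-0.09, 0.32], [-0.04, -0.1], [-0.16, -0.02], [-0.07, 0.09], [0.14, -0.03], [0.09, -0.12], [0.1, 0.01], [-0.0, -0.0], [0.05, -0.01], [0.08, 0.12], [-0.1, -0.23], [-0.02, -0.07], [0.01, 0.12], [-0.08, 0.24], [0.08, -0.18], [0.0, 0.0]]
b 0.884 t0 0.723±0.028 rn 0.0121 rg 0.0241 H [ 0.447 -0.005  0.042] cost 0.131
gm {'scene': array([288.18585838, 208.73550098]), 'top': array([282.19236792, 221.49293007])} remaining needle now 0.02 knob rad 0.071
[[-0.09, 0.21], [-0.03, -0.07], [-0.15, 0.04], [0.1, -0.03], [0.06, -0.1], [0.08, 0.03], [-0.01, 0.0], [0.06, -0.1], [0.09, 0.1], [-0.09, -0.13], [-0.02, 0.09], [-0.09, 0.22], [0.07, -0.19], [0.01, -0.01]]
```

Emit:
play_rows([
  [[255, 0, 0, 0, 2], [255, 0, 0, 0, 2], [255, 0, 0, 0, 0], [255, 0, 0, 0, 0], [255, 0, 0, 0, 0], [100, 0, 0, 0, 0], [100, 0, 0, 0, 0], [100, 0, 0, 0, 0], [100, 0, 0, 0, 0], [100, 0, 0, 0, 0], [100, 0, 0, 0, 0], [100, 0, 0, 0, 0]],
])

```text
time_s: 13.93
ee_pos: [0.5165, -0.1459, 0.057]
eef_rot: [-0.374, 1.571, 2.355]
force: [0.8, 0.1, 0.5]
grip_width: 0.0556
```

```bash
python3 z.py b1; python3 - <<'E'
from dial3 import *
D.append(('b1s.png','b1t.png',1.56575-Q0+.0698)); fit(D); fit(D[1:])
o=ctrl.get_obs();c=o['ee_pos']
for n,of in(('scene',(300,160)),('top',(290,170))): print(n,((proj(n,[c,c+[0,0,.02]])-of+.5)*400/70).round(0).tolist())
E
```

```text
14.0333 [ 0.516473   -0.14594238  0.05702138] [-0.61538223  0.38403376 -0.02295645] [ 0.03230354  0.14230366 -0.01914239] 0.056824005608385825 [-3.43627298e-01  4.03042557e-01  1.68369900e+00 -3.20802196e-05
  1.05485247e+00  1.63942445e+00]
b 0.851 t0 0.711±0.025 rn 0.0126 rg 0.0247 H [ 0.446 -0.006  0.042] cost 0.217
gm {'scene': array([288.17394624, 208.72026095]), 'top': array([282.18661862, 221.4859132 ])} remaining needle now -0.012 knob rad -0.044
[[-0.08, 0.33], [-0.03, -0.11], [-0.16, -0.03], [-0.08, 0.08], [0.12, -0.03], [0.06, -0.12], [0.07, 0.01], [0.05, 0.04], [0.01, -0.01], [0.05, 0.03], [0.07, 0.15], [-0.11, -0.21], [-0.04, -0.05], [-0.02, 0.15], [-0.11, 0.28], [0.04, -0.14], [0.13, -0.18], [-0.01, 0.01]]
b 0.880 t0 0.715±0.026 rn 0.0121 rg 0.0242 H [ 0.446 -0.006  0.042] cost 0.160
gm {'scene': array([288.18585838, 208.73550098]), 'top': array([282.19236792, 221.49293007])} remaining needle now -0.008 knob rad -0.028
[[-0.07, 0.22], [-0.02, -0.09], [-0.15, 0.03], [0.08, -0.04], [0.04, -0.11], [0.06, 0.03], [0.03, 0.06], [0.0, -0.0], [0.06, -0.06], [0.08, 0.13], [-0.11, -0.1], [-0.05, 0.12], [-0.13, 0.26], [0.04, -0.15], [0.12, -0.19], [-0.0, 0.01]]
scene [[212.0, 333.0], [216.0, 306.0]]
top [[183.0, 302.0], [184.0, 283.0]]
```

View pics/b1z.png

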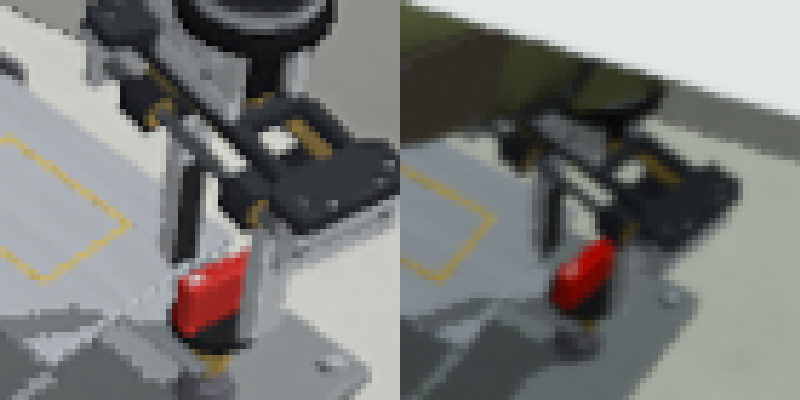

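```bash
python3 - <<'E'
from h import *
o=ctrl.get_obs();c=o['ee_pos']; a=-1.983; y=np.array([np.cos(a),np.sin(a),0])
for dz in(0,.01,.02,.025):
  for n,of in(('scene',(300,160)),('top',(290,170))): print(dz,n,((proj(n,[c+.034*y+[0,0,dz],c-.034*y+[0,0,dz]])-of+.5)*400/70).round(0).tolist())
E
```

```text
0 scene [[252.0, 375.0], [174.0, 293.0]]
0 top [[221.0, 332.0], [145.0, 273.0]]
0.01 scene [[254.0, 361.0], [175.0, 279.0]]
0.01 top [[222.0, 323.0], [145.0, 263.0]]
0.02 scene [[256.0, 347.0], [177.0, 265.0]]
0.02 top [[223.0, 313.0], [146.0, 254.0]]
0.025 scene [[257.0, 340.0], [178.0, 258.0]]
0.025 top [[224.0, 309.0], [147.0, 249.0]]
```

Emit:
play_rows([
  [[100, -1.0, 0, 0, 0], [100, -2.0, 0, 0, 0], [100, -2.5, 0, 0, 0], [100, -2.0, 0, 0, 0], [100, -0.5, 0, 0, 0], [0, 0, 0, 0, 0]],
])

```text
time_s: 14.53
ee_pos: [0.5171, -0.1462, 0.1388]
eef_rot: [-3.065, 1.568, -0.336]
force: [-0.3, 0.4, 0.4]
grip_width: 0.061
```

```bash
python3 -c "
import cv2
a=cv2.imread('pics/scene0.png')[152:187,252:292]; b=cv2.imread('pics/top0.png')[174:209,240:280]
cv2.imwrite('pics/m0.png',cv2.hconcat([cv2.resize(x,(400,350),interpolation=cv2.INTER_NEAREST) for x in(a,b)]))"
```

View pics/m0.png

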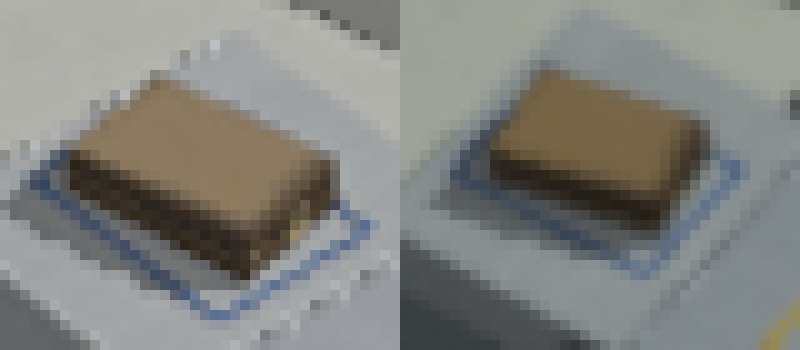

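```bash
cat > mould.py <<'E'
from h import *
from scipy.optimize import minimize
def box(x,y,a,zb=.05):
    c,s=np.cos(a),np.sin(a); return np.array([[x+c*u-s*v,y+s*u+c*v,z] for z in(zb,zb+.022) for u in(-.025,.025) for v in(-.038,.038)])
def mask(f,b):
    im=cv2.imread('pics/'+f).astype(float)[b[1]:b[1]+b[3],b[0]:b[0]+b[2]]; L=im.mean(2)+1; q=(im[:,:,2]-im[:,:,0])/L
    return np.clip((q-.08)/.22,0,1)
def cov(n,P,b,ss=8):
    q=(proj(n,P)-[b[0],b[1]]+.5)*ss-.5; h=cv2.convexHull(q.astype(np.float32)); m=np.zeros((b[3]*ss,b[2]*ss),np.uint8)
    cv2.fillConvexPoly(m,(h*16).round().astype(np.int32),255,shift=4); return cv2.resize(m,(b[2],b[3]),interpolation=cv2.INTER_AREA)/255.
def fitm(items,x0,zb=.05):
    M=[(n,b,mask(f,b)) for n,f,b in items]
    def cost(q): return sum(((cov(n,box(*q,zb),b)-m)**2).sum() for n,b,m in M)
    best=None
    for da in(-.15,0,.15):
        r=minimize(cost,[x0[0],x0[1],x0[2]+da],method='Nelder-Mead',options=dict(initial_simplex=np.array([[x0[0],x0[1],x0[2]+da],[x0[0]+.006,x0[1],x0[2]+da],[x0[0],x0[1]+.006,x0[2]+da],[x0[0],x0[1],x0[2]+da+.1]]),xatol=1e-5,fatol=1e-4))
        if best is None or r.fun<best.fun: best=r
    return best
def rep(q):
    p=np.load('p.npy'); R=np.array([[np.cos(p[2]),np.sin(p[2])],[-np.sin(p[2]),np.cos(p[2])]]); d=R@(np.array(q[:2])-p[:2]); return (d*1000).round(1),round(q[2]-p[2],3)
if __name__=='__main__':
    S=('scene','scene0.png',(252,150,42,36)); T=('top','top0.png',(240,174,40,32))
    for it in([S],[T],[S,T]):
        r=fitm(it,[.577,.131,-.04]); print(r.x.round(4),r.fun,rep(r.x))
E
python3 mould.py
```

```text
[ 0.5803  0.1337 -0.0747] 51.7681100189982 (array([  2.1, 136.8]), np.float64(0.148))
[0.5808 0.1344 0.066 ] 43.85196892754918 (array([  2.4, 137.6]), np.float64(0.289))
[ 0.5815  0.1341 -0.0772] 96.97063041839269 (array([  3.2, 137.5]), np.float64(0.146))
```

```bash
python3 - <<'E'
from mould import *
out=[]
for n,f,b in(('scene','scene0.png',(252,150,42,36)),('top','top0.png',(240,174,40,32))):
    m=mask(f,b); c=cov(n,box(.5803,.1337,-.0747),b); im=np.dstack([c,m,m*0])
    out.append(cv2.resize((im*255).astype(np.uint8),(400,350),interpolation=cv2.INTER_NEAREST))
    a=cv2.imread('pics/'+f).astype(float)[b[1]:b[1]+b[3],b[0]:b[0]+b[2]]; print((((a[:,:,2]-a[:,:,0])/(a.mean(2)+1))[::3,::3]*100).round(0).astype(int))
cv2.imwrite('pics/mm.png',cv2.hconcat(out))
E
```

```text
[[  3   3   3   3   3   3   3   3   4   2   2   2   2   2]
 [  3   4   3   3   3   3   3   3   3   3   3   3   2   2]
 [  3   3   3   3   3   3   3  -2  -2   3   3   3   3   2]
 [  3   3   3   3   3   5  -5  -3  -3  -2   2   4   3   3]
 [  3   3   3   2  13  39  38  23  -5  -4  -2  -2   3   3]
 [  3   3  -2  33  37  36  38  37  38  28  -5  -2  -3   3]
 [ -3  -3 -15  42  37  37  38  38  37  37  35   7  -2  -2]
 [ -2  -9 -21  49  32  41  34  38  38  35  43  14  -2  -2]
 [ -3  -3  -3 -45  -2  47  22  34  32  46  30  -3 -50  -2]
 [ -3  -3  -4  -4 -33  -3  -3  48  29  22  -5 -30  -2  -3]
 [ -4  -3  -4  -2  -2 -11 -16  -4  -2 -42  -5  -3  -7  -6]
 [ -3  -4  -2  -3  -3  -3  -3 -48  -7  -2  -4  -6  -6  -6]]
[[  4   4   4   3   3   4   1   3   4   4   4   4   3   4]
 [  3   3   3   4   4  -4  -6  -5   0   4   3   4   4   4]
 [  4   3   3   4  -3  -9  -5  -6  -6  -6   1   3   4   4]
 [  4   3   3  -3  18  51  47  34   0  -5  -6  -6   1   2]
 [  3   4  -3 -17  49  51  51  50  49  49   6  -6  -6  -6]
 [  4  -4 -24  31  52  51  51  51  51  47  -1 -12  -6  -6]
 [ -3  -6 -25 -12  20  43  49  45  49  45  -8 -25  -7 -10]
 [ -6  -6  -6  -5 -29 -13  -1  24  43  -4 -26  -7 -10 -11]
 [ -7  -6  -6  -6  -6  -8 -39 -11  -8 -30  -6 -10 -11 -11]
 [ -8  -5  -5  -6  -6  -6  -6  -8 -30  -6  -9 -11 -12 -11]
 [-10  -7  -6  -5  -7  -6  -6  -6  -6 -10 -10 -11 -11  18]]
```

View pics/mm.png

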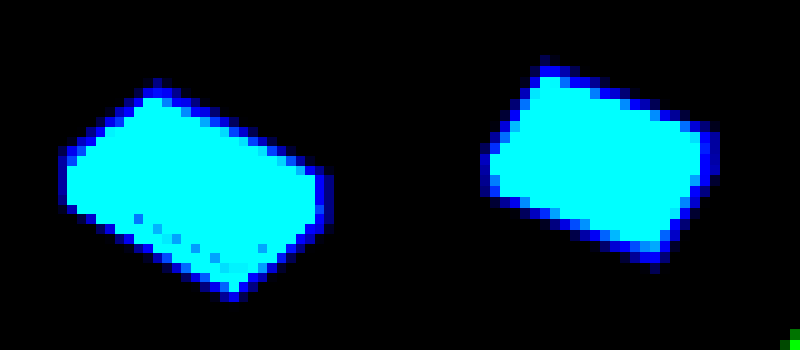

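```bash
sed -i 's/def box(x,y,a,zb=.05):/SC=.95\ndef box(x,y,a,zb=.05):/; s/(-.025,.025) for v in(-.038,.038)/(-.025*SC,.025*SC) for v in(-.038*SC,.038*SC)/; s/for z in(zb,zb+.022)/for z in(zb+.001,zb+.0215)/; s/(240,174,40,32)/(240,174,36,30)/' mould.py; python3 - <<'E'
import mould; from mould import *
S=('scene','scene0.png',(252,150,42,36)); T=('top','top0.png',(240,174,36,30))
for sc_ in(.91,.93,.95):
    mould.SC=sc_
    for it in([S],[T],[S,T]):
        r=fitm(it,[.577,.131,-.04]); print(sc_,r.x.round(4),round(r.fun,2),rep(r.x))
E
```

```text
0.91 [ 0.5793  0.1337 -0.0316] 5.22 (array([  1.1, 136.6]), np.float64(0.191))
0.91 [ 0.5799  0.1346 -0.0397] 5.54 (array([  1.4, 137.6]), np.float64(0.183))
0.91 [ 0.5798  0.1341 -0.0431] 11.54 (array([  1.4, 137.1]), np.float64(0.18))
0.93 [ 0.5794  0.1337 -0.0426] 9.05 (array([  1.2, 136.6]), np.float64(0.18))Traceback (most recent call last):
  File "<stdin>", line 6, in <module>
  File "mould.py", line 17, in fitm
    r=minimize(cost,[x0[0],x0[1],x0[2]+da],method='Nelder-Mead',options=dict(initial_simplex=np.array([[x0[0],x0[1],x0[2]+da],[x0[0]+.006,x0[1],x0[2]+da],[x0[0],x0[1]+.006,x0[2]+da],[x0[0],x0[1],x0[2]+da+.1]]),xatol=1e-5,fatol=1e-4))
    res = _minimize_neldermead(fun, x0, args, callback, bounds=bounds,
                               **options)
    fxr = func(xr)
    fx = function(np.copy(x), *(wrapper_args + args))
  File "mould.py", line 14, in cost
    def cost(q): return sum(((cov(n,box(*q,zb),b)-m)**2).sum() for n,b,m in M)
                        ~~~^^^^^^^^^^^^^^^^^^^^^^^^^^^^^^^^^^^^^^^^^^^^^^^^^^^
  File "mould.py", line 14, in <genexpr>
    def cost(q): return sum(((cov(n,box(*q,zb),b)-m)**2).sum() for n,b,m in M)
                              ~~~^^^^^^^^^^^^^^^^
  File "mould.py", line 10, in cov
    q=(proj(n,P)-[b[0],b[1]]+.5)*ss-.5; h=cv2.convexHull(q.astype(np.float32)); m=np.zeros((b[3]*ss,b[2]*ss),np.uint8)
       ~~~~^^^^^
  File "h.py", line 10, in proj
    k,r,t=K(n); return cv2.projectPoints(np.array(P,float).reshape(-1,1,3),r,t,k,None)[0].reshape(-1,2)
          ~^^^
  File "h.py", line 4, in K
    c=ctrl.calibration(n); return np.array([[c['fx'],0,c['cx']],[0,c['fy'],c['cy']],[0,0,1.]]),np.array(c['rvec'],float),np.array(c['tvec'],float)
ValueError: time passes only in moves, steps and waits
```

Emit:
play_rows([
  [[0, 0, 0, 0, -4], [0, 0, 0, 0, -7], [0, 0, 0, 0, -7], [0, 0, 0, 0, -7], [0, 0, 0, 0, -7], [0, 0, 0, 0, -7], [0, 0, 0, 0, -7], [0, 0, 0, 0, -7], [0, 0, 0, 0, -7], [0, 0, 0, 0, -7], [0, 0, 0, 0, -7], [0, 0, 0, 0, -7]],
])

```text
time_s: 15.53
ee_pos: [0.5159, -0.1457, 0.1356]
eef_rot: [-1.349, 1.569, 2.8]
force: [-0.1, -0.4, -0.4]
grip_width: 0.0942
```

Emit:
play_rows([
  [[0, 0, 0, 0, -7], [0, 0, 0, 0, -7], [0, 0, 0, 0, -7], [0, 0, 0, 0, -6], [0, 0, 0, 0, -3.3], [0, 0, 0, 0, 0], [0, 0, 0, 0, 0]],
])

```text
time_s: 16.12
ee_pos: [0.5161, -0.1458, 0.1361]
eef_rot: [-1.858, 1.569, 2.812]
force: [0.1, -0.4, 0.4]
grip_width: 0.0937
```

```bash
python3 - <<'E'
s=open('h.py').read().replace("def K(n):\n    c=","_C={}\ndef K(n):\n    if n not in _C: _C[n]=_K(n)\n    return _C[n]\ndef _K(n):\n    c=")
open('h.py','w').write(s)
E
python3 - <<'E'
from h import *
o=ctrl.get_obs(); print(o['time_s'],o['ee_pos'],o['qpos'],o['grip_width'],'yaw',o['qpos'][0]-o['qpos'][5])
E
```

```text
16.1167 [ 0.51605086 -0.14581392  0.13606434] [-3.43670647e-01  3.08575079e-01  1.61073970e+00 -2.28071113e-05
  1.22379779e+00 -3.00813655e-01] 0.09370018696532231 yaw -0.04285699206910204
```

Emit:
play_rows([
  [[0, 0, 0.3, -1.5, 0], [0, 0, 0.5, -2.6, 0], [0, 0, 0.6, -3.2, 0], [0, 0, 0.6, -3.2, 0], [0, 0, 0.6, -3.2, 0], [0, 0, 0.6, -3.2, 0], [0, 0, 0.6, -3.2, 0], [0, 0, 0.6, -3.2, 0], [0, 0, 0.5, -2.6, 0], [0, 0, 0.35, -1.6, 0], [0, 0, 0.1, -0.8, 0], [0, 0, 0, 0, 0]],
])

```text
time_s: 17.12
ee_pos: [0.5812, 0.1358, 0.1363]
eef_rot: [-1.457, 1.57, -3.068]
force: [-0.1, -0.3, -0.3]
grip_width: 0.094
```

Emit:
play_rows([
  [[0, 1.0, 0, 0, 0], [0, 1.5, 0, 0, 0], [0, 1.5, 0, 0, 0], [0, 1.0, 0, 0, 0], [0, 0, 0, 0, 0]],
])

```text
time_s: 17.53
ee_pos: [0.5802, 0.1333, 0.0844]
eef_rot: [-1.337, 1.567, -2.95]
force: [0.3, 1.4, 0.3]
grip_width: 0.0937
```

```bash
python3 - <<'E'
from h import *
o=ctrl.get_obs(); c=o['ee_pos'];a=o['qpos'][0]-o['qpos'][5]; print(o['time_s'],c,o['grip_width'],'yaw',a)
y=np.array([np.cos(a),np.sin(a),0])
im=snap('scene','c1s.png');im2=snap('top','c1t.png')
b=[(225,120),(210,140)]
cv2.imwrite('pics/c1z.png',cv2.hconcat([cv2.resize(i[o_[1]:o_[1]+80,o_[0]:o_[0]+80],(400,400),interpolation=cv2.INTER_NEAREST) for i,o_ in zip((im,im2),b)]))
for n,of in zip(('scene','top'),b):
    for dz in(0,.02): print(n,dz,((proj(n,[c+.053*y+[0,0,dz],c-.053*y+[0,0,dz]])-of+.5)*5).round(0).tolist())
E
```

```text
17.5333 [0.58019059 0.13333931 0.08440756] 0.09373365186784777 yaw -0.042377463135751886
scene 0 [[288.0, 179.0], [185.0, 263.0]]
scene 0.02 [[288.0, 155.0], [184.0, 238.0]]
top 0 [[279.0, 179.0], [219.0, 272.0]]
top 0.02 [[278.0, 162.0], [217.0, 255.0]]
```

View pics/c1z.png

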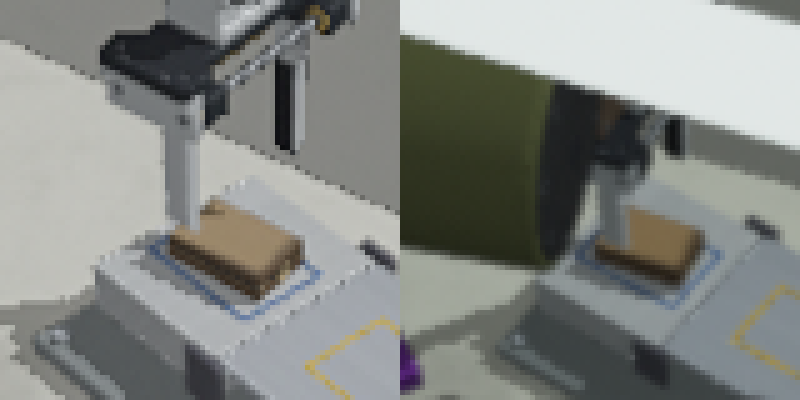

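Emit:
play_rows([
  [[0, 1.0, 0, 0, 0], [0, 1.5, 0, 0, 0], [0, 1.2, 0, 0, 0], [0, 0.8, 0, 0, 0], [0, 0.5, 0, 0, 0], [0, 0, 0, 0, 0], [0, 0, 0, 0, 0]],
])

```text
time_s: 18.22
ee_pos: [0.5816, 0.1347, 0.0372]
eef_rot: [1.871, 1.571, 0.26]
force: [0.1, 0.8, 0.7]
grip_width: 0.0937
```

```bash
cat > look.py <<'E'
from h import *
import sys
def look(tag,b=((225,120),(210,140)),w=80):
    o=ctrl.get_obs(); c=o['ee_pos'];a=o['qpos'][0]-o['qpos'][5]; print(o['time_s'],c,o['force'],o['moment'],o['grip_width'],'yaw',a)
    im=snap('scene',tag+'s.png');im2=snap('top',tag+'t.png')
    cv2.imwrite('pics/%sz.png'%tag,cv2.hconcat([cv2.resize(i[o_[1]:o_[1]+w,o_[0]:o_[0]+w],(400,400),interpolation=cv2.INTER_NEAREST) for i,o_ in zip((im,im2),b)]))
if __name__=='__main__': look(sys.argv[1])
E
python3 look.py c2
```

```text
18.2167 [0.58158805 0.13469371 0.03723874] [0.09077754 0.78155294 0.71855282] [-0.08791545  0.03376475 -0.05857256] 0.09373002501009588 yaw -0.04069175599365846
```

View pics/c2z.png

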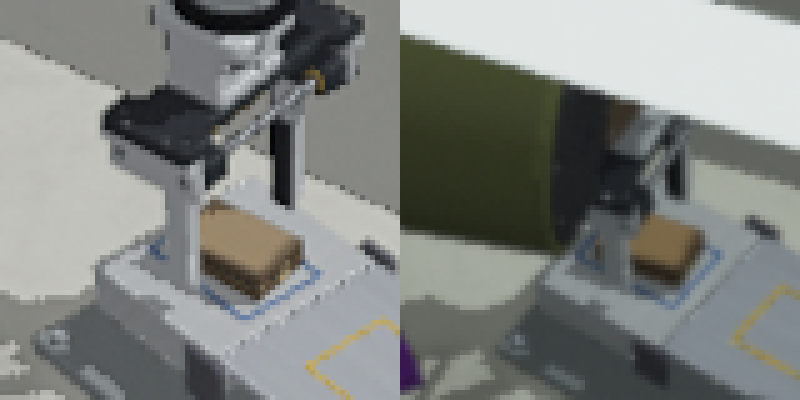

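Emit:
play_rows([
  [[60, 0, 0, 0, 0], [100, 0, 0, 0, 0], [140, 0, 0, 0, 0], [160, 0, 0, 0, 0], [160, 0, 0, 0, 0], [160, 0, 0, 0, 0], [160, 0, 0, 0, 0], [160, 0, 0, 0, 0], [160, 0, 0, 0, 0], [160, 0, 0, 0, 0], [160, 0, 0, 0, 0]],
], newtons=5)

```text
time_s: 19.23
ee_pos: [0.5814, 0.1347, 0.0371]
eef_rot: [-1.68, 1.571, 2.991]
force: [-0.7, 0.8, 1.7]
grip_width: 0.0502
```

```bash
python3 look.py c3
```

```text
19.2333 [0.58140852 0.13465575 0.03705434] [-0.70237277  0.80535237  1.71967835] [-0.08375664  0.15335496  0.00230113] 0.05023908781926509 yaw -0.040683776265182214
```

View pics/c3z.png

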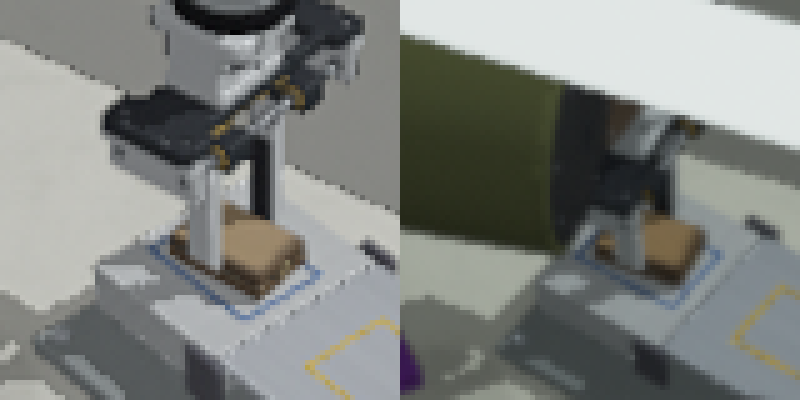

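Emit:
play_rows([
  [[160, 0, 0, 0, 2], [160, 0, 0, 0, 3], [160, 0, 0, 0, 3], [160, 0, 0, 0, 2.4], [160, 0, 0, 0, 0], [160, 0, 0, 0.5, 0], [160, 0, 0, 0.9, 0], [160, 0, 0, 1.0, 0], [160, 0, 0, 1.0, 0], [160, 0, 0, 0.6, 0], [160, 0, 0, 0, 0]],
])

```text
time_s: 20.25
ee_pos: [0.5724, 0.094, 0.0371]
eef_rot: [-0.482, 1.57, -2.276]
force: [0.0, -0.6, -0.4]
grip_width: 0.0505
```

```bash
python3 look.py c4
```

```text
20.25 [0.57235813 0.09399887 0.03707752] [ 0.03996827 -0.62543581 -0.41068158] [-0.08605959  0.09457168 -0.01662196] 0.05048601573378706 yaw -0.2235644571074174
```

View pics/c4z.png

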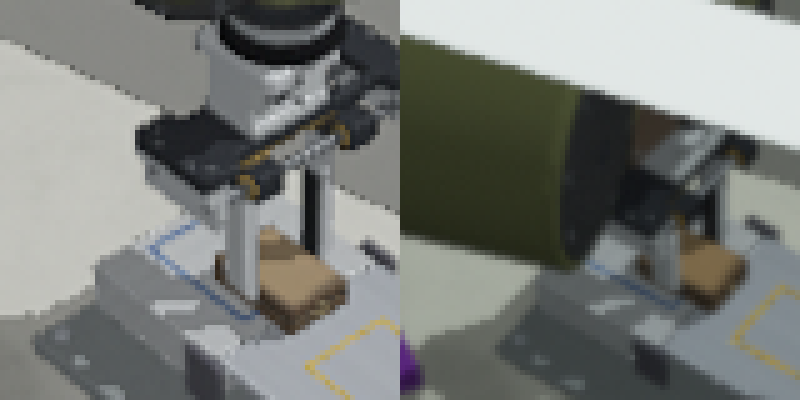

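Emit:
play_rows([
  [[160, 0, 0, 0.5, 0], [160, 0, 0, 0.9, 0], [160, 0, 0, 1.1, 0], [160, 0, -0.05, 1.2, 0], [160, 0, -0.05, 1.2, 0], [160, 0, 0, 1.2, 0], [160, 0, 0, 1.2, 0], [160, 0, 0, 1.2, 0], [160, 0, 0, 1.1, 0], [160, 0, 0, 0.8, 0], [160, 0, 0, 0.6, 0], [160, 0, 0, 0, 0]],
])

```text
time_s: 21.35
ee_pos: [0.5472, -0.0125, 0.0371]
eef_rot: [-0.118, 1.571, -1.912]
force: [0.4, -0.1, -0.7]
grip_width: 0.0502
```

```bash
python3 -c "
from look import *
look('c5',((260,140),(245,160)))"
```

```text
21.35 [ 0.54722449 -0.01249151  0.03705947] [ 0.36498607 -0.10252501 -0.74389672] [-0.03396658  0.0992369   0.02922084] 0.050212447344594666 yaw -0.22313991169488004
```

View pics/c5z.png

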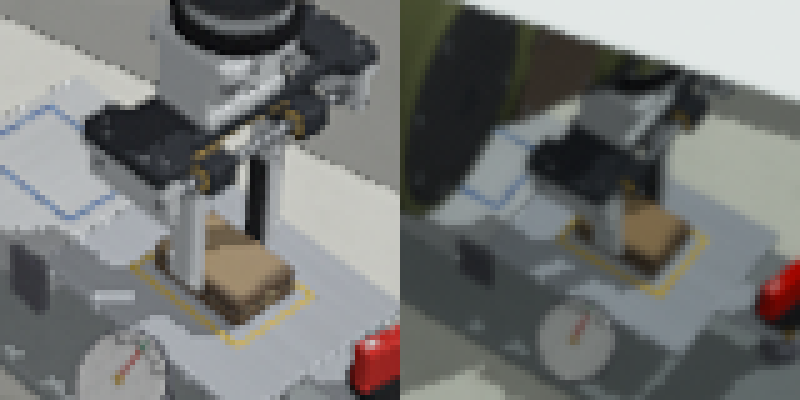

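Emit:
play_rows([
  [[160, 0, -0.03, 0.15, 0], [160, 0, 0, 0.15, 0], [160, 0, 0, 0, 0], [160, 0, 0, 0, 0], [60, 0, 0, 0, 0], [60, 0, 0, 0, 0], [60, 0, 0, 0, 0], [60, 0, 0, 0, 0], [60, 0, 0, 0, 0], [60, 0, 0, 0, 0], [60, 0, 0, 0, 0]],
])

```text
time_s: 22.37
ee_pos: [0.5464, -0.0143, 0.0371]
eef_rot: [-2.321, 1.571, 2.17]
force: [0.4, -0.2, -0.5]
grip_width: 0.0718
```

Emit:
play_rows([
  [[60, -1.0, 0, 0, 0], [60, -2.0, 0, 0, 0], [60, -3.0, 0, 0, 0], [60, -3.5, 0, 0, 0], [60, -3.5, 0, 0, 0], [60, -2.5, 0, 0, 0], [60, -1.0, 0, 0, 0], [60, 0, 0, 0, 0], [60, 0, 0, 0, 0]],
])

```text
time_s: 23.12
ee_pos: [0.5461, -0.0143, 0.2012]
eef_rot: [-1.391, 1.57, 3.099]
force: [0.8, 0.8, -0.3]
grip_width: 0.0721
```

```bash
python3 -c "
from look import *
look('c6',((265,160),(250,180)),60)"
```

```text
23.1167 [ 0.54612106 -0.0142881   0.2012497 ] [ 0.81313834  0.82850149 -0.2925369 ] [-0.02282139  0.07382004  0.01339986] 0.07207940191583799 yaw -0.22218701519180564
```

View pics/c6z.png

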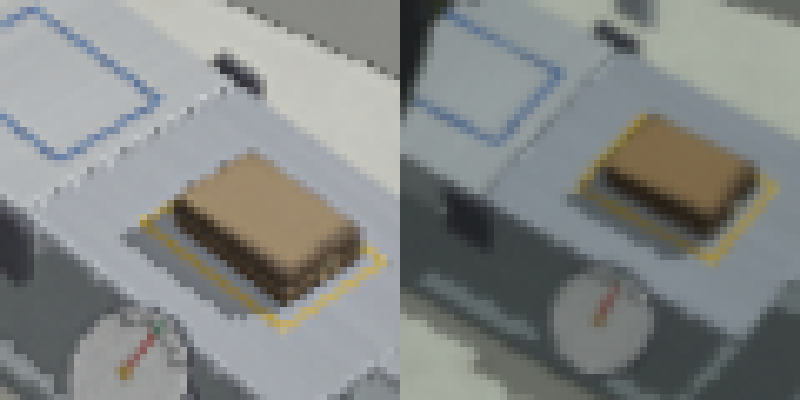

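```bash
python3 - <<'E'
from h import *
p=np.load('p.npy'); R=np.array([[np.cos(p[2]),np.sin(p[2])],[-np.sin(p[2]),np.cos(p[2])]])
f=60/400
def S(n,o,pts,z):
    for k,q in pts.items():
        P=ray(n,((q[0]+.5)*f-.5+o[0],(q[1]+.5)*f-.5+o[1]),z); print(n,k,((R@(P[:2]-p[:2]))*1000).round(1))
S('scene',(265,160),dict(yl=(145,222),yf=(283,328),yr=(385,262),mbl=(180,230),mbf=(287,303),mbr=(362,255)),.05)
S('scene',(265,160),dict(tl=(178,198),tt=(253,155),tr=(360,225),tf=(290,275)),.072)
S('top',(250,180),dict(yl=(183,190),yf=(312,262),yr=(375,187),yt=(245,115),mbf=(306,237)),.05)
S('top',(250,180),dict(tl=(202,168),tt=(247,115),tr=(355,160),tf=(308,216)),.072)
E
```

```text
scene yl [-31.2  31.5]
scene yf [-31.9 -61. ]
scene yr [ 33.  -61.4]
scene mbl [-22.7  16.7]
scene mbf [-19.4 -50.7]
scene mbr [ 28.4 -51.1]
scene tl [-25.2  16.2]
scene tt [21.  14.6]
scene tr [ 24.3 -51.9]
scene tf [-22.3 -54.2]
top yl [-32.4  28.6]
top yf [-33.5 -61.3]
top yr [ 32.3 -60.6]
top yt [34.2 31.4]
top mbf [-20.5 -48.5]
top tl [-27.5  18.5]
top tt [19.5 19.9]
top tr [ 27.  -49.6]
top tf [-22.  -50.4]
```

```bash
python3 - <<'E'
from h import *
out=[]
for f,o in(('c6s.png',(265,160)),('c6t.png',(250,180))):
    im=cv2.imread('pics/'+f)[o[1]:o[1]+60,o[0]:o[0]+60]; hsv=cv2.cvtColor(im,cv2.COLOR_BGR2HSV)
    pts=((29,24),(35,37),(42,44),(50,40),(30,41),(55,40),(45,46),(24,35)) if 's.' in f else((40,24),(46,34),(52,28),(40,33),(56,30),(30,30),(35,18))
    for x,y in pts: print(f,(x,y),im[y,x][::-1],hsv[y,x])
    m=((hsv[:,:,1]>45)&(hsv[:,:,0]>3)&(hsv[:,:,0]<30)); v=np.dstack([m*255,hsv[:,:,0]*8*m,(hsv[:,:,1])*m]).astype(np.uint8)
    out.append(cv2.resize(v,(400,400),interpolation=cv2.INTER_NEAREST))
cv2.imwrite('pics/c6m.png',cv2.hconcat(out))
E
```

```text
c6s.png (29, 24) [164 168 174] [108  15 174]
c6s.png (35, 37) [49 41 34] [14 78 49]
c6s.png (42, 44) [66 53 42] [14 93 66]
c6s.png (50, 40) [118 104  83] [ 18  76 118]
c6s.png (30, 41) [119 116 109] [ 21  21 119]
c6s.png (55, 40) [195 172 106] [ 22 116 195]
c6s.png (45, 46) [185 171 128] [ 23  79 185]
c6s.png (24, 35) [132 118  71] [ 23 118 132]
c6t.png (40, 24) [125 106  74] [ 19 104 125]
c6t.png (46, 34) [62 58 48] [21 58 62]
c6t.png (52, 28) [72 71 67] [24 18 72]
c6t.png (40, 33) [68 70 70] [90  7 70]
c6t.png (56, 30) [128 136 141] [102  24 141]
c6t.png (30, 30) [94 89 61] [25 90 94]
c6t.png (35, 18) [142 125  67] [ 23 135 142]
```

View pics/c6m.png

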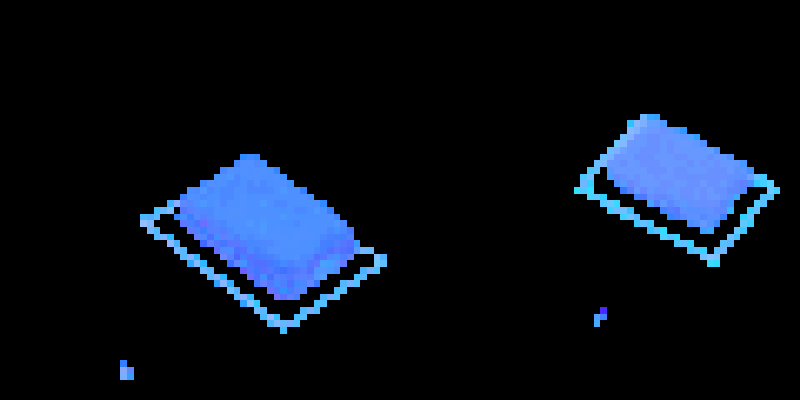

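```bash
cat > m2.py <<'E'
import mould; from mould import *
def mask2(f,b):
    im=cv2.imread('pics/'+f)[b[1]:b[1]+b[3],b[0]:b[0]+b[2]]; big=cv2.resize(im,None,fx=8,fy=8,interpolation=cv2.INTER_CUBIC); h=cv2.cvtColor(big,cv2.COLOR_BGR2HSV)
    m=((h[:,:,1]>45)&(h[:,:,0]>3)&(h[:,:,0]<30)).astype(np.uint8)*255
    m=cv2.morphologyEx(m,cv2.MORPH_OPEN,cv2.getStructuringElement(cv2.MORPH_ELLIPSE,(33,33))); return cv2.resize(m,(b[2],b[3]),interpolation=cv2.INTER_AREA)/255.
mould.mask=mask2
def go(fs,ft,bs,bt,x0):
    S=('scene',fs,bs);T=('top',ft,bt)
    for it in([S],[T],[S,T]):
        best=None
        for s in(.92,.94,.96,.98,1.):
            mould.SC=s; r=fitm(it,x0)
            if best is None or r.fun<best[1].fun: best=(s,r)
        s,r=best; print(len(it),it[0][0],s,r.x.round(4),round(r.fun,2),rep(r.x))
if __name__=='__main__':
    go('scene0.png','top0.png',(250,148,46,40),(238,172,40,34),[.5795,.134,-.04])
    go('c6s.png','c6t.png',(283,176,44,38),(272,190,44,34),[.5445,-.015,-.2])
E
python3 m2.py
```

```text
1 scene 0.92 [ 0.5795  0.1339 -0.0329] 7.65 (array([  1.3, 136.8]), np.float64(0.19))
1 top 0.92 [ 0.5798  0.1342 -0.0509] 8.05 (array([  1.5, 137.2]), np.float64(0.172))
2 scene 0.92 [ 0.5798  0.1341 -0.0472] 16.27 (array([  1.4, 137.1]), np.float64(0.176))
1 scene 0.92 [ 0.5447 -0.0156 -0.2332] 4.04 (array([  0.3, -16.6]), np.float64(-0.01))
1 top 0.92 [ 0.547  -0.0119 -0.2351] 8.76 (array([  1.8, -12.5]), np.float64(-0.012))
2 scene 0.92 [ 0.5455 -0.0145 -0.2299] 22.38 (array([  0.9, -15.4]), np.float64(-0.007))
```

```bash
python3 - <<'E'
from h import *
import mould; from mould import box
mould.SC=1.0
p=np.load('p.npy'); R=np.array([[np.cos(p[2]),-np.sin(p[2])],[np.sin(p[2]),np.cos(p[2])]])
out=[]
for n,f,o in(('scene','c6s.png',(284,178)),('top','c6t.png',(273,193))):
    w=40;k=10
    im=cv2.resize(cv2.imread('pics/'+f)[o[1]:o[1]+w,o[0]:o[0]+w],None,fx=k,fy=k,interpolation=cv2.INTER_CUBIC)
    c=p[:2]+R@[.0009,-.0154]; B=box(c[0],c[1],p[2]-.007)
    pr=lambda P:((proj(n,P)-o+.5)*k-.5).round().astype(int)
    for idx in([0,1,3,2],[4,5,7,6]): cv2.polylines(im,[pr(B[idx])],True,(255,0,255),1)
    Y=[np.r_[p[:2]+R@np.array(q),.05] for q in((-.032,.030),(.032,.030),(.032,-.062),(-.032,-.062))]
    cv2.polylines(im,[pr(Y)],True,(255,255,0),1); out.append(im)
cv2.imwrite('pics/c6o.png',cv2.hconcat(out))
E
```

```text
(no output)
```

View pics/c6o.png

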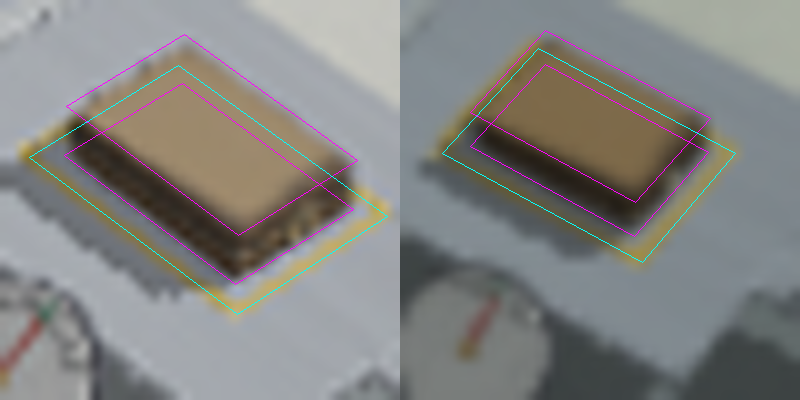

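```bash
python3 - <<'E'
from dial3 import *
D+=[('b1s.png','b1t.png',2.582),('c6s.png','c6t.png',2.582)]; fit(D)
for f in('b1s.png','c6s.png'): print([x.round(2).tolist() for x in feats(f,'scene')])
for f in('b1t.png','c6t.png'): print([x.round(2).tolist() for x in feats(f,'top')])
a=cv2.imread('pics/c6s.png')[200:232,270:300]; b=cv2.imread('pics/c6t.png')[214:242,266:296]
cv2.imwrite('pics/c6d.png',cv2.hconcat([cv2.resize(x,(400,400),interpolation=cv2.INTER_NEAREST) for x in(a,b)]))
E
```

```text
b 0.846 t0 0.704±0.023 rn 0.0126 rg 0.0247 H [ 0.446 -0.006  0.042] cost 0.239
gm {'scene': array([288.17394624, 208.72026095]), 'top': array([282.18661862, 221.4859132 ])} remaining needle now -0.019 knob rad -0.068
[[-0.07, 0.35], [-0.02, -0.12], [-0.16, -0.04], [-0.08, 0.07], [0.11, -0.04], [0.05, -0.12], [0.06, 0.01], [0.03, 0.05], [0.04, 0.02], [0.01, -0.01], [0.06, 0.06], [0.07, 0.16], [-0.12, -0.19], [-0.05, -0.03], [-0.04, 0.17], [-0.13, 0.3], [0.02, -0.12], [0.1, -0.15], [0.12, -0.14], [-0.01, 0.02]]
[[283.53, 215.0], [285.76, 211.88], [288.23, 208.67]]
[[283.57, 214.9], [285.75, 211.9], [288.26, 208.67]]
[[279.31, 227.48], [280.71, 224.68], [282.65, 221.0]]
[[279.35, 227.47], [280.7, 224.67], [282.53, 221.0]]
```

View pics/c6d.png

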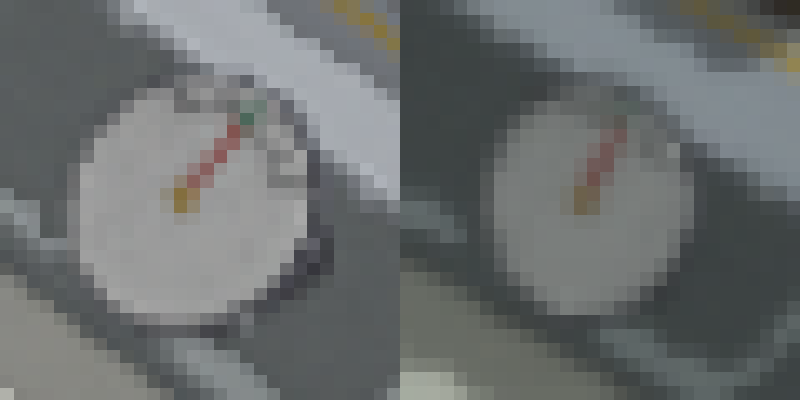

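View pics/c6s.png

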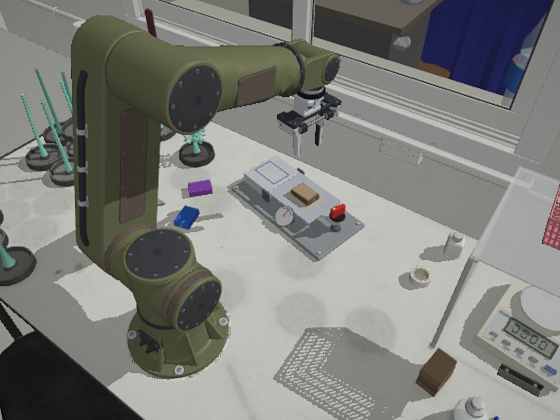

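The picture shows the needle pointing at the green mark (scene crop: hub (183,199), needle tip (235,130), mark (250,115)). The mould sits inside the yellow outline at scene (304,195). The gripper is clear, and the bystanders in view are where they were, so I'm handing in.

```bash
python3 - <<'E'
from station import ctrl
print(ctrl.get_obs()['time_s'],ctrl.get_obs()['force']); print(ctrl.hand_in())
E
```

```text
23.2167 [-0.03035296  0.03060319 -0.41214822]
the job is handed in; nothing more can be done
None
```

The plate is level and the mould lies inside the yellow outline. I handed the job in at 23.2 s with the gripper open and about 0.2 m up, touching nothing.

**What I did:** I gripped the red knob and turned it about 2.58 rad clockwise in a single grip. I then gripped the mould lightly (5 N), squared it up and slid it along the ledge and across the seam onto the plate. I let go and raised the arm.

**Last checks:**
- **Level:** The hub, needle and green mark line up in both pictures. The fit gives the needle within about −0.02 ± 0.025 rad of the mark, or about 0.003 rad of plate tilt.
- **Mould position:** Fitting both pictures together puts the mould about 1 mm from the outline's centre, turned 0.007 rad from square.
- **Other things on the table:** The ones in view look unmoved in the last scene picture. I didn't measure them.

**What failed or disagreed:**
- **First knob grip:** The fingers closed above the knob bar because the fingertips sit about 20 mm higher than the reported tool position. I allowed for this afterwards.
- **Bed position:** The bed is not centred on the stand's centre line; it is about 21 mm towards −x. I took the stand's position from the ledge and the yellow outline instead.
- **Mould measurements:** The two cameras differ by up to 4 mm on the mould's position along the plate. A rougher check from its corners put it up to 3 mm off to the side and turned by as much as 0.1 rad. In both pictures the mould is still inside the outline.

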